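Lay out the foot bones under the magnifier lamp

TASK

Swing the magnifier lamp's arm well clear of the examination board (a good 70 degrees to either side), then lay every bone from the orange tray flat on the board, side by side and not piled up. With the bones in place, swing the lamp back so that its head is centred over the board, and turn the dimmer knob until its pointer stands at the long index mark. Leave the calliper, the carton and the jar where they are.

Things in the scene. Friction and masses are not known exactly. Their poses are not given: they have to be found in the camera images.
- bone1: a tan foot bone 78 mm long: a round shaft 20 mm thick with a knobbly twin-knuckled head 43 mm wide and 26 mm high at each end, 60 to 130 g. It lies flat on its heads. Origin at the middle of the shaft, which is 13 mm above whatever it lies on; x along the bone. May be absent.
- bone2: a tan foot bone 80 mm long: a round shaft 20 mm thick with a knobbly twin-knuckled head 43 mm wide and 26 mm high at each end, 60 to 130 g. It lies flat on its heads. Origin at the middle of the shaft, which is 13 mm above whatever it lies on; x along the bone. May be absent.
- bone3: a tan foot bone 82 mm long: a round shaft 20 mm thick with a knobbly twin-knuckled head 43 mm wide and 26 mm high at each end, 60 to 130 g. It lies flat on its heads. Origin at the middle of the shaft, which is 13 mm above whatever it lies on; x along the bone. May be absent.
- bone4: a tan foot bone 84 mm long: a round shaft 20 mm thick with a knobbly twin-knuckled head 43 mm wide and 26 mm high at each end, 60 to 130 g. It lies flat on its heads. Origin at the middle of the shaft, which is 13 mm above whatever it lies on; x along the bone. May be absent.
- bone5: a tan foot bone 86 mm long: a round shaft 20 mm thick with a knobbly twin-knuckled head 43 mm wide and 26 mm high at each end, 60 to 130 g. It lies flat on its heads. Origin at the middle of the shaft, which is 13 mm above whatever it lies on; x along the bone. May be absent.
- bone6: a tan foot bone 88 mm long: a round shaft 20 mm thick with a knobbly twin-knuckled head 43 mm wide and 26 mm high at each end, 60 to 130 g. It lies flat on its heads. Origin at the middle of the shaft, which is 13 mm above whatever it lies on; x along the bone. May be absent.
- tray: shallow orange specimen tray, fixed, 250 x 210 mm (x, y), floor 4 mm thick, rim 9 mm high; the bones start here. Origin at the centre of its underside, z up. It may be left or right of the board; the dimmer is on the other side
- board: flat wooden examination board with a cork top, fixed, 220 x 210 mm (x, y), 12 mm thick, in the middle in front of the lamp stand. Origin at the centre of its underside, z up
- lamp_arm (a joint): angle (rad) of the swinging arm of the magnifier lamp about the vertical axis of its post (steel post on a round foot of 70 mm radius, beyond the board); grows counterclockwise seen from above, 0 with the arm pointing from the post roughly over the board (it starts near 0), stops at -1.75 and 1.75. A light friction hinge: it stays where it is left. The arm is a grey bar at 204 to 222 mm height
- lamp_hinge (a point): point on the arm's vertical hinge axis, at the post, 213 mm above the table
- lamp_handle (a point): grip point on the upright black round handle on top of the arm, 130 mm from the hinge axis; the handle is 20 mm thick, its top 21 mm above this point and the top of the arm's bar 43 mm below it; the handle turns with the arm
- lamp_head (a point): centre of the underside of the round magnifier head (132 mm across, 30 mm thick, underside 199 mm above the table), 220 mm from the hinge axis. The head passes over the middle of the board
- dial (a joint): angle (rad) of the dimmer's knob about its vertical axis, counterclockwise seen from above positive; 0 when its white pointer stands at the index mark; range -0.6 to 2.6, starts between 0.9 and 2.3; light friction (0.03 N m), stays where it is left
- dial_grip (a point): point on the knob's axis at the height to grip; the knob has a bar grip 56 mm long, 14 mm thick, along the pointer, its top 9 mm above this point and the knob's disc (64 mm across) 23 mm below it. x axis along the pointer. The grey dimmer box below is fixed, 130 x 130 x 60 mm
- dial_pointer (a point): tip of the knob's white pointer, 40 mm from the axis
- dial_mark (a point): the index mark: the one long black line on top of the dimmer box (the others are dots), 50 mm from the knob's axis
- calliper: steel calliper 170 mm long lying on the table beside the lamp stand; bystander. Origin at the middle of its beam's underside
- carton: small cardboard carton 70 x 100 x 50 mm; bystander. Origin at the centre of its underside
- jar: closed jar 60 mm across, 85 mm high; bystander. Origin at the centre of its underside
Mind the look-alikes: they are no part of the job. What is shaped like the bone4 but green is not meant.

How it is judged:
By the outcome, as a careful person would: the job done as asked, in the order asked, and still so for the second after the job is handed in, with the robot touching nothing.
Of bone1, bone2, bone3, bone4, bone5, bone6 only 4 to 6 are there at a start; the rules pass over those that are not, and their reading is None.
At some moment in a run one of bone1, bone2, bone3, bone4, bone5, bone6 may be knocked a few centimetres aside while the robot is not near it.
Once in a run the grip may slacken for a moment while it holds something.
It also fails if it takes over 210 s, if anything falls off the work surface, if the arm or the gripper's body presses on something with over 40 N, if the wrist force passes 120 N, or if a joint passes its speed limit or range.

ROBOT

A 7-joint arm with a two-finger parallel gripper is mounted at the origin on the work surface. World frame = base frame: x ahead of the robot, y to its left, z up, the work surface at z = 0. Lengths are in mm, angles in rad, forces in N, time in s.
With the tool pointing down it reaches from about 400 to 850 mm from the base axis. Payload 10.4 kg.
Tool frame: the origin (TCP) lies midway between the tips of the shut fingers; the grasp point (between the pads) lies arm.pinch_z behind it (arm.pinch_z is the distance from the TCP to the grasp point, in mm); x points along the fingers, z is the direction in which the jaws open and shut, and the axes are right-handed (so a half turn about x gives the same grasp; the last joint's range is limited). The gripper opens to 85 mm and grips with 20 to 120 N. Pads are 22 mm wide; open, the fingers measure 114 mm over their backs; the gripper's body (76 mm by 85 mm) begins 54 mm behind the grasp point. The pads swing forward as they close: fully open they stand 13 mm farther back than shut.
Start: joints at [1.272, 0.332, -0.065, 1.46, 0.022, 1.35, -0.088], TCP at [170.219, -601.396, 231.338] pointing down, gripper open.
Joint ranges: [-2.6, 2.6], [-0.5, 2.12], [-1.47, 1.34], [0.16, 2.42], [-1.27, 4.41], [0.06, 2.06], [-2.6, 2.6]. Speed limits (rad/s): [2.22, 2.22, 2.79, 2.79, 3.14, 3.14, 3.14].

INTERFACE

Orientations are given as a rotation vector (axis times angle).
In Python, from bench import arm, viewer, job, look_for, masks_of gives the robot as it stands.
- The arm moves only by the tool drive_tool, never from a script. Its argument "moves" is a list that holds one entry, the list of rows, each a list of 4 numbers: the shift along the tool's x, y, z in m, then the turn about the tool's x in degrees. In form: [[[dx, dy, dz, spin], ...]]. A call has 1 to 12 rows; each row shifts and turns the commanded pose from where the row before left it, along the tool's axes as they then stand; what a row does not reach is not made up. A row lasts 1/8 s, in which the tool goes at most 62.5 mm and 10.7 degrees, less where a joint would pass 70% of its speed; a pose out of reach is approached as far as the arm can. A call is refused whole if a number of a shift passes 0.0625 or a number of a turn 10.7, either way. A call with a gripper value outside its range is refused whole. "fingers" is the closure, from -1 (fully open) to 1 (shut), set as the call begins (left out, the last holds). The fingers move at their own pace and stop on an object; "squeeze" is the grip in N (left out, the last holds). Time passes only in rows, so rows that do not move let the fingers close. It gives the time, the measured TCP pose, the force and the opening at its end, in the units of the state.
- arm.state(): the state, without advancing time (a new reading comes with each control period).
- viewer.snapshot(name): name is "side" or "top" or "wrist"; returns (picture, depth): 420x560x3 uint8, blue, green, red; 420x560 float32, mm along the optical axis (not along the pixel's ray), 0 where there is no reading.
- viewer.calibration(name): a dict with "intrinsics" (3x3 intrinsics, pixels), "R" (3x3) and "t" (3): a world point X has camera coordinates R X + t. Camera axes: x right, y down, z forward; pixel columns grow to the right and rows downward; lengths in mm; the calibration is good to about 2 mm. The wrist camera is an equidistant fisheye: a pixel r from the principal point sees the ray r / f radians off the axis. A picture is of the moment at which its call begins: read the wrist's pose just before it. calibration takes no time and is no camera call; for the wrist camera it gives the pose at the moment of the call.
- job.job_done(): hands the job in, once; it reports no verdict.
Trained networks look in the newest picture that a camera, given by its name, has taken for a name from the list of things; names that differ only in an ending like _2 or _b are one class to them, and where a whole thing is asked for, a point or a joint stands for the part that bears it (a point fixed in the world has none). Each returns a list of dicts, best first, with "p" (0 to 1); they miss things now and then, are a little off and sometimes report something else, mostly with a low value. They report only what shows in the picture. A call takes as long as a camera call. They do not tell look-alikes from the thing itself.
- look_for(camera, query): "pixel" ([column, row] in pixels, amid what is visible of it).
- masks_of(camera, query): "mask" (420x560 bool, what is visible of it) and "pixel" ([column, row] in pixels, amid what is visible of it).
The state is a dict: "time_s": time; "joints": joint angles; "dq": joint speeds; "tau": joint torques, N m; "eef_pos": TCP position; "tool_rot": TCP orientation; "contact_force": force on the tool from outside, world axes, zero at the start; "moment": the same for the moment, N m; "gripper_width": finger opening in mm.
Only numpy, scipy, OpenCV 4.12 (cv2) and the standard library are available. Lean on these libraries where they do the work, as an engineer would, in place of code of your own. Each camera call takes 0.05 s, during which the arm holds its last target.

## Working session

There is one attempt and no reset: what is moved stays moved. The work goes in short steps, Python scripts to look and compute and a tool call to move; the robot and the scene stay as the last step left them, time stands still between calls to the robot, and variables do not carry over. Pictures are saved under pics/ and viewed, and the job is handed in when it is done.

Besides the shell and the picture viewer there is one more tool, called after "Call:" as name(argument=value, ...), one argument or row to a line, values as JSON. drive_tool: Moves the arm, as the interface text tells. Its arguments: {"type":"object","properties":{"moves":{"type":"array"},"fingers":{"type":"number"},"squeeze":{"type":"number"}},"required":["moves"]}

```bash
ls; mkdir -p pics
python3 - <<'E'
from bench import arm, viewer, job, look_for, masks_of
import cv2,numpy as np
print(arm.state(), arm.pinch_z)
for n in ["top","side","wrist"]:
    p,d=viewer.snapshot(n); cv2.imwrite(f"pics/{n}0.png",p); np.save(f"pics/{n}0.npy",d)
    c=viewer.calibration(n); print(n,c)
E
```

```text
pics
{'time_s': 0.0, 'joints': array([ 1.27236963,  0.33291116, -0.06469139,  1.46098887,  0.02161583,
        1.34990981, -0.08851202]), 'dq': array([ 8.28894828e-04,  9.46189243e-04, -1.67735884e-03, -1.28717617e-03,
        1.44254373e-04, -1.85667308e-03,  6.59377891e-05]), 'tau': array([-7.93473737e-04, -6.25442076e+01,  4.85861942e-02, -3.91599941e+01,
        1.62525015e-02,  9.96464136e-03,  4.07384300e-05]), 'eef_pos': array([ 170.08788635, -600.99399566,  230.46868963]), 'tool_rot': array([ 1.00453042,  1.32844837, -1.00312588]), 'contact_force': array([-0.49061008, -0.54099023, -0.35771577]), 'moment': array([ 0.02176631,  0.0224151 , -0.04139979]), 'gripper_width': 85.76318466744807} 18.700000000000003
top {'intrinsics': array([[409.09837089,   0.        , 280.23907031],
       [  0.        , 409.09837089, 215.73895598],
       [  0.        ,   0.        ,   1.        ]]), 'R': array([[-0.10790334, -0.99415468,  0.00365332],
       [-0.97276657,  0.10482223, -0.2067305 ],
       [ 0.20513915, -0.02586074, -0.9783911 ]]), 't': array([ 100.48455202,  581.07617266, 1225.2360908 ])}
side {'intrinsics': array([[400.88604518,   0.        , 286.1818763 ],
       [  0.        , 400.88604518, 212.56964034],
       [  0.        ,   0.        ,   1.        ]]), 'R': array([[-0.90278136, -0.4299481 ,  0.01142142],
       [-0.23488338,  0.47060174, -0.85050797],
       [ 0.36029934, -0.77050544, -0.52583814]]), 't': array([543.90489463, 236.21078886, 964.85147724])}
wrist {'intrinsics': array([[325.1922621 ,   0.        , 278.28152014],
       [  0.        , 325.1922621 , 208.48350947],
       [  0.        ,   0.        ,   1.        ]]), 'R': array([[ 0.2719804 , -0.96230095, -0.00188264],
       [-0.91108338, -0.25813327,  0.3213943 ],
       [-0.30976401, -0.08569771, -0.94694359]]), 't': array([-623.81954191,  -40.74273249,  381.56542465])}
```

View pics/top0.png

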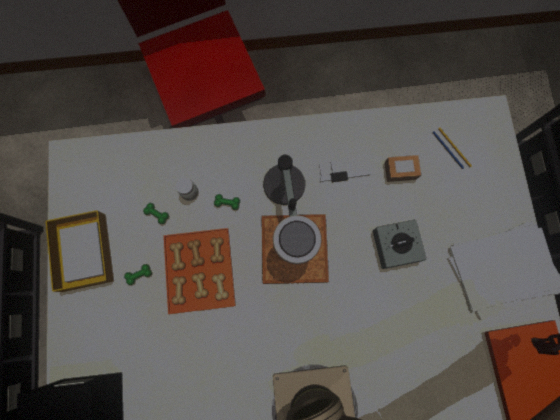

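View pics/side0.png

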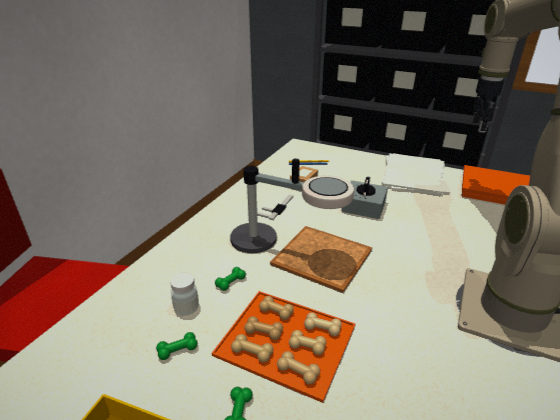

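View pics/wrist0.png

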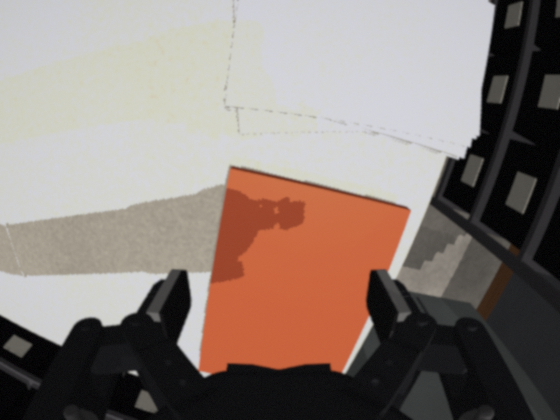

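The top view shows the tray with 6 tan bones at about (200,270), left of the board (295,248). The dimmer is at (401,243), and the green look-alikes are at (156,213), (227,202) and (138,274). Next I'll measure.

```bash
cat > h.py <<'E'
from bench import arm, viewer, job, look_for, masks_of
import cv2,numpy as np
from scipy.spatial.transform import Rotation as Ro
def snap(n,name=None):
    c=viewer.calibration(n); p,d=viewer.snapshot(n)
    if name: cv2.imwrite(f"pics/{name}.png",p)
    return p,d,c
def ray(c,n,px):
    K=c["intrinsics"]; u=(px[0]-K[0,2])/K[0,0]; v=(px[1]-K[1,2])/K[1,1]
    if n=="wrist":
        r=np.hypot(u,v); s=np.sin(r)/r if r>1e-9 else 1
        d=np.array([u*s,v*s,np.cos(r)])
    else: d=np.array([u,v,1.])
    R=c["R"]; return -R.T@c["t"], R.T@d
def atz(c,n,px,z):
    o,d=ray(c,n,px); return o+d*(z-o[2])/d[2]
def atdepth(c,n,px,dep):
    o,d=ray(c,n,px); return o+d*dep/(c["R"]@d)[2]
def proj(c,n,X):
    K=c["intrinsics"]; p=c["R"]@np.asarray(X,float)+c["t"]
    if n=="wrist":
        r=np.hypot(p[0],p[1]); th=np.arctan2(r,p[2]); q=p[:2]/r*th
    else: q=p[:2]/p[2]
    return [q[0]*K[0,0]+K[0,2], q[1]*K[1,1]+K[1,2]]
def maskxy(c,n,m,z):
    ys,xs=np.nonzero(m); P=np.array([atz(c,n,(x,y),z)[:2] for x,y in zip(xs,ys)])
    mu=P.mean(0); w,V=np.linalg.eigh(np.cov((P-mu).T)); a=V[:,1]
    return mu,np.degrees(np.arctan2(a[1],a[0]))%180,np.ptp(P@a),np.ptp(P@V[:,0])
def tool():
    s=arm.state(); R=Ro.from_rotvec(s["tool_rot"]).as_matrix(); return s["eef_pos"],R,s
E
python3 - <<'E'
from h import *
P,R,s=tool(); print("tool",P,R.round(3).tolist())
p,d,c=snap("top")
for q in ["bone1","tray","board","lamp_arm","dial","dial_grip","dial_pointer","dial_mark","lamp_handle","lamp_hinge","lamp_head","jar","carton","calliper"]:
    r=look_for("top",q)
    for k in r[:12]:
        px=k["pixel"]; i,j=int(round(px[1])),int(round(px[0])); dep=d[i,j]
        print(q,round(k["p"],2),np.round(px,1), np.round(atdepth(c,"top",px,dep)) if dep>0 else None, p[i,j])
z={"bone1":17}
for k in masks_of("top","bone1"):
    print(round(k["p"],2),np.round(k["pixel"]),[np.round(x,1) for x in maskxy(c,"top",k["mask"],17)])
for q,zz in [("tray",6),("board",12),("lamp_head",230)]:
    for k in masks_of("top",q)[:2]: print(q,round(k["p"],2),[np.round(x,1) for x in maskxy(c,"top",k["mask"],zz)])
E
```

```text
tool [ 170.09936609 -601.11030861  230.70499421] [[-0.0, 0.962, 0.272], [0.001, 0.272, -0.962], [-1.0, -0.0, -0.001]]
bone1 0.8 [196.1 253.4] [503. 315.  25.] [ 63  91 112]
bone1 0.8 [226.7 199.5] [669. 204.  22.] [41 78 36]
bone1 0.75 [137.2 273. ] [461. 501.  27.] [34 76 32]
bone1 0.61 [177.7 253.3] [510. 372.  26.] [ 55  84 103]
bone1 0.53 [201.1 285.5] [401. 306.  25.] [ 59  91 110]
bone1 0.5 [218.7 285.4] [396. 250.  31.] [ 83 112 117]
bone1 0.5 [180.2 290.4] [393. 371.  28.] [ 56  81 103]
bone1 0.47 [155.  214.5] [644. 439.  24.] [38 72 33]
tray 0.76 [200.  269.9] [452. 310.   4.] [ 32  60 117]
board 0.56 [287.2 261.6] [448.  30.   9.] [36 48 65]
board 0.32 [203.6 288.9] [390. 299.  24.] [40 64 89]
lamp_arm 0.66 [291.9 231.9] [505.  15. 230.] [73 71 72]
lamp_arm 0.53 [340.  175.2] [ 715. -177.   10.] [38 38 36]
dial 0.8 [403.5 241.9] [ 460. -320.  105.] [65 63 64]
dial 0.5 [199.8 270.1] [452. 310.   4.] [ 32  60 117]
dial 0.21 [290.  234.2] [500.  21. 230.] [74 71 72]
dial_grip 0.82 [404.4 240.2] [ 465. -324.  102.] [52 52 53]
dial_pointer 0.9 [404.6 242.8] [ 457. -322.  106.] 
[... 1347 characters left out ...]
(4.5), np.float64(86.4), np.float64(41.7)]
0.57 [138. 272.] [array([459.4, 500.7]), np.float64(111.5), np.float64(83.2), np.float64(41.9)]
0.53 [196. 257.] [array([506.1, 316.7]), np.float64(8.5), np.float64(81.6), np.float64(43.3)]
0.51 [201. 288.] [array([404.7, 311.1]), np.float64(7.9), np.float64(76.7), np.float64(41.9)]
0.41 [402. 241.] [array([ 468.8, -343. ]), np.float64(100.8), np.float64(86.0), np.float64(64.3)]
tray 0.57 [array([451.9, 312.9]), np.float64(175.8), np.float64(264.0), np.float64(224.2)]
board 0.69 [array([466.8,  10.7]), np.float64(57.5), np.float64(280.2), np.float64(283.0)]
lamp_head 0.68 [array([523.8,   6.4]), np.float64(1.9), np.float64(309.1), np.float64(131.2)]
```

Run:
```python
import cv2
p=cv2.imread('pics/top0.png')
cv2.imwrite('pics/topcrop.png',cv2.resize(p[140:320,110:440],None,fx=2.4,fy=2.4,interpolation=cv2.INTER_CUBIC))
```

```text
(no output)
```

View pics/topcrop.png

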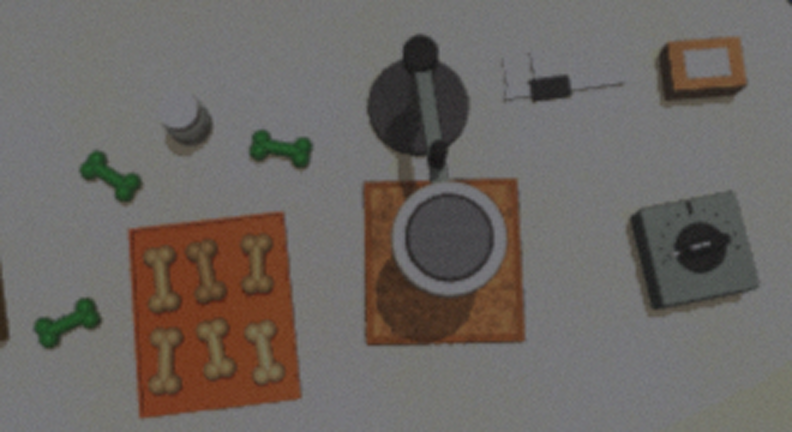

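Run:
```python
from h import *
p,d,c=snap("top")
f=lambda x,y:(x/2.4+110,y/2.4+140)
for x,y in [(364,182),(517,180),(524,341),(366,343)]: print("board",atz(c,"top",f(x,y),12).round(1))
for x,y in [(420,52),(437,150)]:
    u=f(x,y); print("lamp",np.round(u,1),atdepth(c,"top",u,d[int(u[1]),int(u[0])]).round(1))
u=f(437,150); print("handle@286",atz(c,"top",u,286)); print("hinge@?",atz(c,"top",f(420,52),240))
# head circle
hsv=cv2.cvtColor(p,cv2.COLOR_BGR2HSV)
for x,y in [(450,238)]:print("head",atz(c,"top",f(x,y),229))
print("knob",atz(c,"top",f(700,246),92),"mark",atz(c,"top",f(688,207),60),"ptr",atz(c,"top",f(676,254),75))
# side
p,d,c=snap("side")
for q in ["lamp_handle","lamp_hinge","lamp_head"]:
    for k in look_for("side",q)[:2]:
        px=k["pixel"];dep=d[int(px[1]),int(px[0])]; print(q,k["p"],np.round(px),atdepth(c,"side",px,dep).round(1))
u=(296,160);print("handle top side",atz(c,"side",u,286)); print(atdepth(c,"side",(296,170),d[170,296]))
```

```text
board [604.9  96.4  12. ]
board [ 585.3 -110.9   12. ]
board [369.6 -91.7  12. ]
board [389.4 115.1  12. ]
lamp [285.  161.7] [703.1  12.3 236.3]
lamp [292.1 202.5] [573.5   8.9 283.6]
handle@286 [572.88663183   8.99805786 286.        ]
hinge@? [701.77794972  12.51253802 240.        ]
head [484.18121542   2.66149834 229.        ]
knob [ 460.2701775  -318.12532839   92.        ] mark [ 516.13743519 -321.3557963    60.        ] ptr [ 455.27763849 -291.29574809   75.        ]
lamp_handle 0.83 [316. 183.] [517.9   8.8 227.6]
lamp_handle 0.3 [277. 210.] [ 710.6 -157.2    2.6]
lamp_hinge 0.77 [315. 186.] [512.3  28.2 230. ]
lamp_hinge 0.2 [300. 365.] [390.1 384.3  27.2]
lamp_head 0.63 [313. 187.] [515.3  30.2 228.8]
handle top side [569.65955297  19.26552409 286.        ]
[569.4950466   17.96463261 257.82143603]
```

Call:
drive_tool(
  moves=[
    [[-0.05,0,0,0],[-0.06,0,0,0],[0,0.04,-0.034,0],[0,0.046,-0.04,0],[0,0.046,-0.04,0],[0,0.046,-0.04,0],[0,0.046,-0.04,0],[0,0.046,-0.04,0],[0,0.046,-0.04,0],[0,0.046,-0.04,0],[0,0.046,-0.04,0],[0,0.046,-0.04,0]],
  ],
  fingers=-0.5,
)

```text
time_s: 2.85
eef_pos: [500.5, -97.0, 341.7]
tool_rot: [1.004, 1.326, -1.004]
contact_force: [1.3, -1.0, -0.2]
gripper_width: 63.6
```

Call:
drive_tool(
  moves=[
    [[0,0.046,-0.04,0],[0,0.046,-0.04,0],[0,0,0,8],[0,0,0,8],[0,0,0,0],[0,0,0,0]],
  ],
)

```text
time_s: 3.6
eef_pos: [566.5, 3.2, 341.4]
tool_rot: [1.21, 1.208, -1.21]
contact_force: [0.2, 0.3, 1.0]
gripper_width: 64.2
```

Run:
```python
from h import *
P,R,s=tool(); print("tool",P.round(1),R.round(3).tolist(),s["gripper_width"],s["contact_force"])
p,d,c=snap("wrist","w1")
for X in [(572,8,286),(487,2,229),(702,12,236)]: print(proj(c,"wrist",X))
for q in ["lamp_handle"]:
  for k in look_for("wrist",q): print(k["p"],k["pixel"],atdepth(c,"wrist",k["pixel"],d[int(k["pixel"][1]),int(k["pixel"][0])]))
```

```text
tool [566.5   3.2 341.4] [[0.0, 1.0, -0.001], [-0.0, -0.001, -1.0], [-1.0, 0.0, 0.0]] 64.2283953582621 [0.21190055 0.25575157 0.97259817]
[np.float64(272.19694388662106), np.float64(224.3398751050072)]
[np.float64(280.5959042598233), np.float64(287.18850424639527)]
[np.float64(267.3985600539669), np.float64(35.100869909255294)]
0.74 [268.7, 251.1] [525.0877738   12.40180005 230.44868786]
0.64 [467.9, 226.3] [ 475.69965768 -298.28180852   59.14257641]
0.16 [111.0, 220.8] [465.15518738 294.63484565   4.71698879]
```

View pics/w1.png

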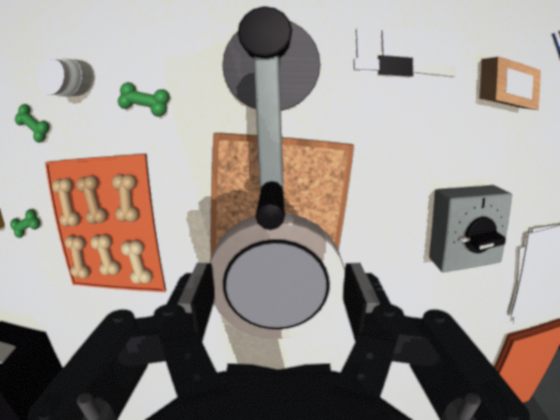

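Run:
```python
from h import *
p=cv2.imread("pics/w1.png"); _,d,c=snap("wrist")
print("nadir",proj(c,"wrist",(-c["R"].T@c["t"])-np.array([0,0,300.])), -c["R"].T@c["t"])
for v in range(180,240,4):
    X=atdepth(c,"wrist",(270,v),d[v,270]); print(v,d[v,270],X.round(0))
a=cv2.resize(p[160:260,210:330],None,fx=5,fy=5,interpolation=cv2.INTER_CUBIC)
b=cv2.resize(p[170:290,420:540],None,fx=4.2,fy=4.2,interpolation=cv2.INTER_CUBIC)
cv2.imwrite("pics/c1.png",a);cv2.imwrite("pics/c2.png",b)
```

```text
nadir [np.float64(278.46273516205486), np.float64(102.091834119719)] [650.12410639   3.69353711 483.95547187]
180 268.36005 [586.  11. 222.]
184 254.46123 [587.  10. 237.]
188 243.45146 [586.  10. 248.]
192 232.10606 [587.  10. 260.]
196 224.08064 [586.  10. 269.]
200 215.62875 [586.   9. 278.]
204 210.11098 [585.   9. 284.]
208 209.45053 [583.   9. 286.]
212 208.96284 [581.   9. 287.]
216 211.8641 [577.   9. 285.]
220 210.68407 [575.   9. 287.]
224 213.26953 [572.   9. 285.]
228 213.79263 [569.   9. 286.]
232 274.72403 [543.  11. 230.]
236 278.29 [538.  11. 228.]
```

View pics/c1.png

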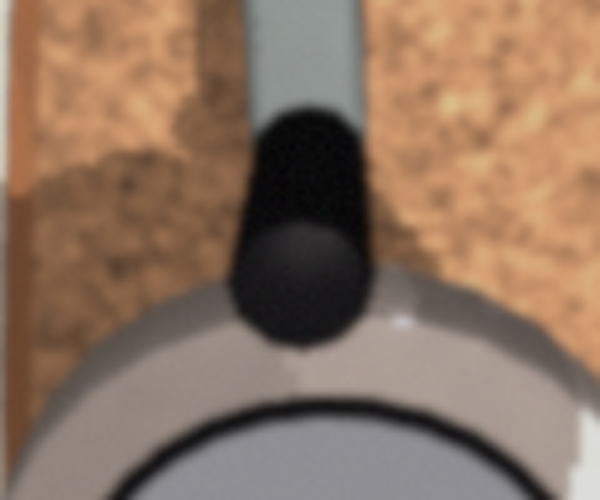

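View pics/c2.png

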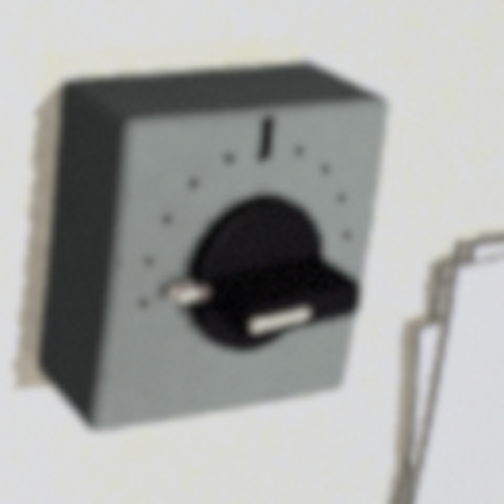

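Call:
drive_tool(
  moves=[
    [[0.0,0.008,-0.006,0],[0.05,0,0,0],[0.03,0,0,0],[0.017,0,0,0],[0,0,0,0],[0,0,0,0]],
  ],
)

```text
time_s: 4.5
eef_pos: [575.3, 9.6, 245.7]
tool_rot: [1.213, 1.206, -1.21]
contact_force: [0.3, 0.8, 0.2]
gripper_width: 64.2
```

Call:
drive_tool(
  moves=[
    [[0,0,0,0],[0,0,0,0],[0,0,0,0],[0,0,0,0],[0,0,0,0]],
  ],
  fingers=0.35,
  squeeze=20,
)

```text
time_s: 5.12
eef_pos: [574.5, 9.3, 244.3]
tool_rot: [1.212, 1.207, -1.212]
contact_force: [0.6, 0.0, 0.1]
gripper_width: 27.7
```

Call:
drive_tool(
  moves=[
    [[0,0.0013,0.0181,-8],[0,0.0013,0.0181,-8],[0,0,0,0]],
  ],
)

```text
time_s: 5.5
eef_pos: [579.6, -28.1, 244.1]
tool_rot: [1.006, 1.326, -1.007]
contact_force: [2.1, -8.7, -0.4]
gripper_width: 27.4
```

Call:
drive_tool(
  moves=[
    [[0,0.0013,0.0181,-8],[0,0.0013,0.0181,-8],[0,0.0013,0.0181,-8],[0,0.0013,0.0181,-8],[0,0.0013,0.0181,-8],[0,0.0013,0.0181,-8],[0,0.0013,0.0181,-8],[0,0.0013,0.0181,-8],[0,0.0013,0.0181,-8],[0,0,0,0],[0,0,0,0]],
  ],
)

```text
time_s: 6.88
eef_pos: [699.6, -120.0, 244.3]
tool_rot: [0.033, 1.571, -0.033]
contact_force: [0.5, -0.7, -0.7]
gripper_width: 28.0
```

Call:
drive_tool(
  moves=[
    [[0,0,0,0],[0,0,0,0],[0,0,0,0],[-0.06,0,0,0],[-0.06,0,0,0],[0,0,0,0]],
  ],
  fingers=-0.5,
)

```text
time_s: 7.62
eef_pos: [700.9, -120.2, 370.2]
tool_rot: [0.031, 1.562, -0.031]
contact_force: [-0.7, 0.2, -0.2]
gripper_width: 64.2
```

Run:
```python
from h import *
P,R,s=tool(); print("tool",P.round(1),R.round(3).tolist(),s["joints"])
p,d,c=snap("top","t2")
cv2.imwrite('pics/t2c.png',cv2.resize(p[140:320,110:440],None,fx=2.4,fy=2.4,interpolation=cv2.INTER_CUBIC))
```

```text
tool [ 700.9 -120.2  370.2] [[0.008, 0.039, 0.999], [-0.0, 0.999, -0.039], [-1.0, 0.0, 0.008]] [ 0.49733153  0.61105531 -0.77522821  0.88867323  0.42288247  1.76206376
 -0.12917482]
```

View pics/t2c.png

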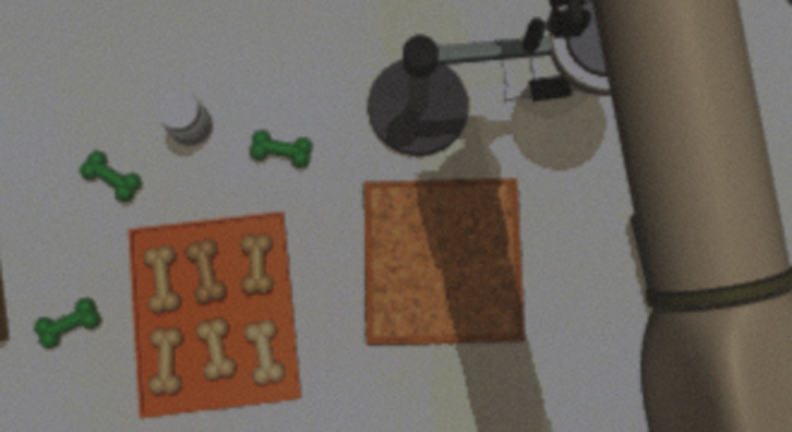

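Call:
drive_tool(
  moves=[
    [[0,0.0467,-0.0295,0],[0,0.0467,-0.0295,0],[0,0.0467,-0.0295,0],[0,0.0467,-0.0295,0],[0,0.0467,-0.0295,0],[0,0.0467,-0.0295,0],[0,0.0467,-0.0295,0],[0,0.0467,-0.0295,0],[0,0.0467,-0.0295,0],[0,0,0,10],[0,0,0,10],[0,0,0,10]],
  ],
)

```text
time_s: 9.18
eef_pos: [450.4, 308.9, 362.9]
tool_rot: [0.444, 1.526, -0.446]
contact_force: [-0.2, -0.8, 0.6]
gripper_width: 64.4
```

Call:
drive_tool(
  moves=[
    [[0,0,0,10],[0,0,0,10],[0,0,0,10],[0,0,0,10],[0,0,0,10],[0,0,0,10],[0,0,0,0],[0,0,0,0]],
  ],
)

```text
time_s: 10.18
eef_pos: [450.5, 309.1, 363.7]
tool_rot: [1.234, 1.193, -1.236]
contact_force: [-0.6, -0.1, -0.3]
gripper_width: 63.9
```

```bash
cat > bones.py <<'E'
from h import *
import sys
P,R,s=tool(); print("tool",P.round(1),"yhead",np.degrees(np.arctan2(R[1,1],R[0,1])).round(1),"w",s["gripper_width"])
for n in ["wrist","top"]:
    p,d,c=snap(n,n+"_"+sys.argv[1])
    if n=="wrist": print(-c["R"].T@c["t"])
    hsv=cv2.cvtColor(p,cv2.COLOR_BGR2HSV)
    for k in masks_of(n,"bone1"):
        m=k["mask"]
        h=np.median(hsv[m],0)
        mu,a,l,w=maskxy(c,n,m,17 if '-b' not in sys.argv else 25)
        print(n,round(k["p"],2),np.round(k["pixel"]),mu.round(1),round(a,1),round(l),round(w),"hsv",h)
E
python3 bones.py a
```

```text
tool [450.5 309.1 363.7] yhead -2.0 w 63.94807147417135
[534.28459775 306.94618183 506.15590775]
wrist 0.92 [317. 191.] [393.7 251.7] 7.4 85 42 hsv [ 17.  81. 183.]
wrist 0.82 [232. 123.] [503.4 379.6] 1.9 87 42 hsv [ 17.  94. 168.]
wrist 0.72 [318. 116.] [511.6 252.8] 175.6 78 41 hsv [ 17.  98. 175.]
wrist 0.66 [274. 183.] [406.1 314.1] 6.3 78 42 hsv [ 17.  90. 161.]
wrist 0.64 [236. 192.] [397.1 380. ] 174.7 87 41 hsv [ 16.  93. 142.]
wrist 0.63 [273. 122.] [507.3 320. ] 8.1 85 43 hsv [ 16. 103. 156.]
wrist 0.63 [342.  19.] [663.6 208.6] 73.9 81 44 hsv [ 65. 136. 124.]
wrist 0.62 [160. 155.] [461.1 505.1] 110.4 85 40 hsv [ 65. 141. 129.]
wrist 0.57 [187.  33.] [650.2 440. ] 51.6 85 43 hsv [ 65. 138. 126.]
top 0.76 [216. 250.] [509.4 249.6] 176.2 77 39 hsv [ 16. 126. 102.]
top 0.52 [198. 254.] [510.1 311.4] 13.7 85 35 hsv [ 15.  132.5  93. ]
top 0.5 [156. 211.] [649.1 435.8] 51.2 82 38 hsv [ 61. 129.  73.]
top 0.47 [225. 200.] [665.5 205.8] 74.8 81 42 hsv [ 63. 124.  78.]
top 0.36 [397. 246.] [ 465.7 -332. ] 101.0 158 145 hsv [68. 13. 87.]
```

View pics/wrist_a.png

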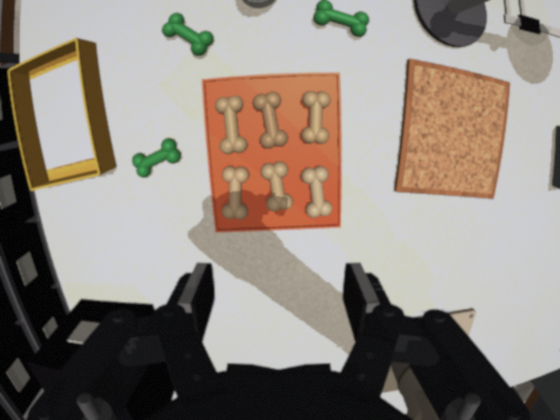

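Among the candidates, the tan bones in the tray are at wrist pixels (317,116), (273,122), (232,123), (317,191), (274,183) and (236,192). The green look-alikes are at (342,19), (187,33) and (160,155) and don't count. I'll start with the tan bone at (511,251).

Call:
drive_tool(
  moves=[
    [[0.03,0.031,0.028,2.4],[0.03,0.031,0.028,0],[0.06,0,0,0],[0.06,0,0,0],[0.06,0,0,0],[0.05,0,0,0],[0,0,0,0],[0,0,0,0]],
  ],
  fingers=-0.12,
  squeeze=40,
)

```text
time_s: 11.38
eef_pos: [510.2, 250.6, 76.4]
tool_rot: [1.27, 1.17, -1.266]
contact_force: [-0.0, 0.2, 0.0]
gripper_width: 47.9
```

```bash
python3 bones.py b
```

```text
tool [510.2 250.6  76.4] yhead -4.6 w 47.864610069821424
[593.36766976 244.42055759 219.08197749]
wrist 0.98 [112. 240.] [505.6 379. ] 1.7 90 49 hsv [ 17.  93. 196.]
wrist 0.98 [ 30. 287.] [463.5 497.8] 112.0 102 43 hsv [ 65. 142. 129.]
wrist 0.93 [179. 223.] [514.4 322.5] 1.7 87 46 hsv [ 16. 102. 147.]
wrist 0.93 [167. 379.] [363.1 372.2] 159.3 85 55 hsv [ 16.  92. 173.]
wrist 0.86 [29. 74.] [646.3 429.7] 45.9 89 45 hsv [ 65. 142. 128.]
wrist 0.79 [280. 224.] [512.1 252.1] 176.7 83 43 hsv [ 17.  98. 151.]
wrist 0.73 [358.   8.] [650.6 198.1] 81.7 82 27 hsv [ 65. 143. 105.]
wrist 0.67 [285. 338.] [413.1 254. ] 2.9 60 44 hsv [ 17.  80. 145.]
wrist 0.64 [224. 354.] [404.5 301. ] 0.4 49 18 hsv [17. 91. 98.]
top 0.85 [177. 290.] [398.  377.5] 172.7 84 39 hsv [ 16. 118. 109.]
top 0.77 [138. 273.] [459.7 502.1] 109.0 83 42 hsv [ 62. 126.  77.]
top 0.72 [223. 201.] [665.2 205.8] 74.3 82 41 hsv [ 63. 128.  79.]
top 0.71 [178. 257.] [498.2 377.6] 10.7 89 43 hsv [ 17. 121. 105.]
top 0.62 [200. 285.] [405.2 311. ] 9.4 73 37 hsv [ 16. 120.  77.]
top 0.5 [156. 212.] [650.9 437.2] 49.5 80 38 hsv [ 62. 129.  78.]
top 0.43 [219. 291.] [380.8 249.1] 19.3 71 37 hsv [ 16. 110.  79.]
top 0.41 [401. 242.] [ 469.5 -344.1] 79.2 67 62 hsv [60. 13. 38.]
```

View pics/wrist_b.png

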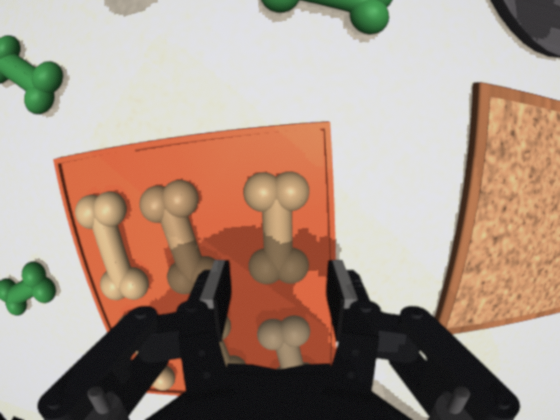

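Call:
drive_tool(
  moves=[
    [[0.04,0.001,-0.001,0],[0.02,0,0,0],[0.007,0,0,0],[0,0,0,0],[0,0,0,0]],
  ],
)

```text
time_s: 12.2
eef_pos: [511.0, 251.1, 8.4]
tool_rot: [1.269, 1.17, -1.267]
contact_force: [-0.3, 0.9, 0.4]
gripper_width: 47.9
```

Call:
drive_tool(
  moves=[
    [[0,0,0,0],[0,0,0,0],[0,0,0,0],[0,0,0,0],[0,0,0,0],[0,0,0,0]],
  ],
  fingers=1,
)

```text
time_s: 12.95
eef_pos: [510.8, 250.9, 7.9]
tool_rot: [1.269, 1.17, -1.267]
contact_force: [-0.4, -0.2, 6.2]
gripper_width: 18.7
```

Call:
drive_tool(
  moves=[
    [[-0.03,0,0,0],[-0.035,0,0,0],[0,0.008,0.053,0],[0,0.008,0.053,0],[0,0.008,0.053,0],[0,0.008,0.053,0],[0,0.008,0.053,0],[0,0.008,0.053,0],[0,0,0,0],[0,0,0,0]],
  ],
)

```text
time_s: 14.2
eef_pos: [532.4, -69.7, 72.1]
tool_rot: [1.268, 1.171, -1.268]
contact_force: [0.2, -0.0, -0.9]
gripper_width: 18.6
```

Call:
drive_tool(
  moves=[
    [[0.03,0,0,0],[0.015,0,0,0],[0.01,0,0,0],[0,0,0,0],[0,0,0,0]],
  ],
)

```text
time_s: 14.82
eef_pos: [533.0, -70.0, 17.9]
tool_rot: [1.268, 1.17, -1.267]
contact_force: [0.5, 0.7, 0.2]
gripper_width: 18.6
```

Call:
drive_tool(
  moves=[
    [[0,0,0,0],[0,0,0,0],[0,0,0,0],[0,0,0,0],[-0.03,0,0,0],[-0.04,0,0,0],[-0.06,0,0,0],[0,0,0,0]],
  ],
  fingers=-0.12,
)

```text
time_s: 15.82
eef_pos: [535.4, -70.2, 151.9]
tool_rot: [1.271, 1.163, -1.263]
contact_force: [0.5, 0.0, 0.0]
gripper_width: 47.7
```

```bash
python3 bones.py c
```

```text
tool [535.4 -70.2 151.9] yhead -4.6 w 47.721490851967886
[617.67947658 -75.90632865 295.07488355]
wrist 0.97 [ 49. 320.] [394.4 252.4] 1.9 90 63 hsv [ 17.  80. 189.]
wrist 0.84 [ 14. 311.] [403.7 313.5] 1.8 81 64 hsv [ 17.  90. 175.]
wrist 0.83 [ 26. 106.] [661.3 192.4] 71.5 75 42 hsv [ 65. 143. 122.]
wrist 0.67 [  4. 263.] [479.8 299.3] 140.4 35 16 hsv [ 15. 107.  98.]
wrist 0.56 [280. 201.] [531.6 -69.2] 176.6 85 44 hsv [ 17.  98. 156.]
wrist 0.55 [535. 266.] [ 426.6 -381.3] 61.9 131 78 hsv [130.  28.  23.]
wrist 0.44 [  7. 326.] [368.2 369.9] 134.2 50 25 hsv [ 16.   93.  113.5]
top 0.82 [226. 200.] [664.  203.6] 74.0 80 41 hsv [ 62.  124.5  79. ]
top 0.66 [202. 286.] [403.8 311. ] 7.2 76 42 hsv [ 17. 119. 113.]
top 0.66 [158. 210.] [649.4 435.9] 50.8 82 40 hsv [ 62. 122.  79.]
top 0.64 [179. 258.] [498.7 375.4] 4.8 81 36 hsv [ 17. 120. 112.]
top 0.63 [218. 285.] [396.3 249.3] 7.7 84 46 hsv [ 16. 110. 116.]
top 0.63 [139. 271.] [459.3 500.9] 110.2 82 45 hsv [ 61.  124.5  78. ]
top 0.52 [316. 240.] [517.4 -72.7] 3.1 55 40 hsv [ 16. 130.  75.]
top 0.52 [196. 255.] [506.3 316.5] 7.5 79 36 hsv [ 15. 130. 104.]
top 0.52 [178. 294.] [394.9 377.9] 175.0 83 41 hsv [ 16. 119. 111.]
```

View pics/wrist_c.png

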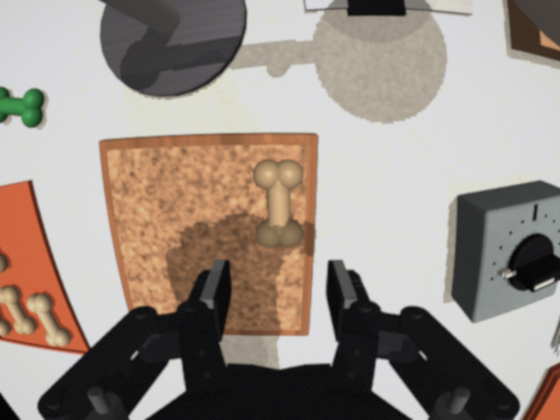

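Run:
```python
from h import *
c=viewer.calibration("wrist")
q=[atz(c,"wrist",u,12)[:2] for u in [(101,142),(317,134),(309,334),(132,334)]]
print(np.round(q,1),np.mean(q,0))
for u in [(303,175),(302,237)]: print(atz(c,"wrist",u,25).round(1))
```

```text
[[ 600.8   92.7]
 [ 585.5 -106.7]
 [ 373.   -90.4]
 [ 376.7  119.6]] [483.98720779   3.79383804]
[553.5 -91.6  25. ]
[497.5 -87.6  25. ]
```

Call:
drive_tool(
  moves=[
    [[0,-0.0084,-0.055,0],[0,-0.0084,-0.055,0],[0,-0.0084,-0.055,0],[0,-0.0084,-0.055,0],[0,-0.0084,-0.055,0],[0,-0.0084,-0.055,0],[0,-0.0084,-0.055,0],[0.035,0,0,-6.3],[0.04,0,0,-6.3],[0,0,0,0],[0,0,0,0]],
  ],
)

```text
time_s: 17.4
eef_pos: [505.1, 318.6, 73.0]
tool_rot: [1.108, 1.271, -1.107]
contact_force: [0.4, 0.3, -0.4]
gripper_width: 47.6
```

```bash
python3 bones.py d
```

```text
tool [505.1 318.6  73. ] yhead 7.9 w 47.59444075526832
[587.99403486 330.48491214 215.55601981]
wrist 0.96 [142.  19.] [634.5 421.9] 73.1 76 39 hsv [ 65. 142. 134.]
wrist 0.94 [ 57. 245.] [463.3 500.6] 110.9 95 44 hsv [ 65. 142. 141.]
wrist 0.94 [474.  34.] [660.9 208.7] 80.6 87 44 hsv [ 65. 141. 133.]
wrist 0.82 [266. 330.] [416.  315.1] 8.1 71 42 hsv [ 17.  90. 142.]
wrist 0.82 [174. 311.] [397.3 392.5] 177.3 96 18 hsv [ 16.  91. 139.]
wrist 0.8 [186. 207.] [508.7 380. ] 179.9 91 45 hsv [ 17.  93. 166.]
wrist 0.75 [328. 341.] [415.8 267.2] 20.6 46 15 hsv [ 17.   80.  175.5]
wrist 0.67 [279. 219.] [510.1 320.4] 7.7 86 43 hsv [ 16. 102. 149.]
top 0.66 [202. 291.] [384.6 307.3] 38.7 52 39 hsv [ 16. 118.  76.]
top 0.64 [318. 233.] [534.9 -73.3] 177.3 79 43 hsv [ 16. 125. 105.]
top 0.58 [179. 291.] [397.7 377.8] 172.6 84 44 hsv [ 15. 116.  78.]
top 0.51 [146. 208.] [667.8 467.7] 151.2 26 12 hsv [ 63. 129.  80.]
top 0.49 [224. 200.] [665.5 208.7] 72.0 81 39 hsv [ 63. 128.  78.]
```

Good: the bone is at (508,320). I'll descend to z≈9.5 and grip it.

Call:
drive_tool(
  moves=[
    [[0.04,0.003,-0.0013,0],[0.018,0,0,0],[0.006,0,0,0],[0,0,0,0],[0,0,0,0]],
  ],
)

```text
time_s: 18.23
eef_pos: [508.2, 320.5, 9.4]
tool_rot: [1.107, 1.271, -1.104]
contact_force: [0.1, -0.3, 0.7]
gripper_width: 47.4
```

Call:
drive_tool(
  moves=[
    [[0,0,0,0],[0,0,0,0],[0,0,0,0],[0,0,0,0],[0,0,0,0],[-0.03,0,0,0],[-0.035,0,0,0],[0,0,0,6.3],[0,0,0,6.3],[0,0,0,0]],
  ],
  fingers=1,
)

```text
time_s: 19.48
eef_pos: [507.6, 319.9, 73.2]
tool_rot: [1.267, 1.17, -1.268]
contact_force: [-0.2, -1.4, -1.5]
gripper_width: 18.1
```

Call:
drive_tool(
  moves=[
    [[0,0.0093,0.053,0],[0,0.0093,0.053,0],[0,0.0093,0.053,0],[0,0.0093,0.053,0],[0,0.0093,0.053,0],[0,0.0093,0.053,0],[0,0,0,0],[0.03,0,0,0],[0.015,0,0,0],[0.01,0,0,0],[0,0,0,0],[0,0,0,0]],
  ],
)

```text
time_s: 20.98
eef_pos: [538.2, -1.2, 18.9]
tool_rot: [1.268, 1.17, -1.267]
contact_force: [0.2, -0.7, -1.3]
gripper_width: 18.6
```

Call:
drive_tool(
  moves=[
    [[0,0,0,0],[0,0,0,0],[0,0,0,0],[0,0,0,0],[-0.03,0,0,0],[-0.04,0,0,0],[-0.06,0,0,0],[0,0,0,0]],
  ],
  fingers=-0.12,
)

```text
time_s: 21.98
eef_pos: [540.5, -1.1, 152.8]
tool_rot: [1.271, 1.164, -1.263]
contact_force: [-0.4, 0.4, -0.1]
gripper_width: 48.0
```

```bash
python3 bones.py e
```

```text
tool [540.5  -1.1 152.8] yhead -4.6 w 48.017001382338485
[622.78231479  -6.92167531 295.97846394]
wrist 0.95 [65. 95.] [664.1 203. ] 73.5 92 42 hsv [ 65. 142. 130.]
wrist 0.88 [358. 203.] [530.4 -71.1] 176.5 83 44 hsv [ 17.  98. 184.]
wrist 0.71 [ 88. 318.] [404.6 254.4] 173.0 88 52 hsv [ 17.  80. 191.]
wrist 0.65 [ 21. 315.] [397.6 380.8] 171.2 97 62 hsv [ 16.  92. 169.]
wrist 0.64 [ 48. 316.] [406.  313.5] 4.1 81 58 hsv [ 17.  90. 180.]
wrist 0.6 [281. 200.] [ 5.371e+02 -5.000e-01] 175.2 88 44 hsv [ 16. 103. 148.]
wrist 0.54 [  4. 264.] [476.2 368.9] 143.1 54 31 hsv [ 17.   94.  129.5]
top 0.84 [220. 286.] [392.2 248.9] 7.1 82 42 hsv [ 17. 108. 115.]
top 0.83 [178. 292.] [395.8 377.1] 176.1 81 38 hsv [ 16. 118. 111.]
top 0.71 [199. 284.] [404.3 310.6] 7.2 72 36 hsv [ 17. 118. 116.]
top 0.69 [179. 254.] [503.3 375. ] 2.7 85 39 hsv [ 17. 120. 109.]
top 0.66 [156. 211.] [651.3 437.7] 53.3 84 40 hsv [ 62. 122.  79.]
```

View pics/wrist_e.png

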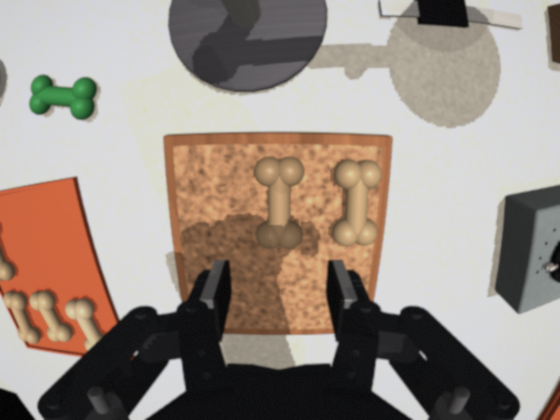

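Call:
drive_tool(
  moves=[
    [[0,-0.0095,-0.0537,0],[0,-0.0095,-0.0537,0],[0,-0.0095,-0.0537,0],[0,-0.0095,-0.0537,0],[0,-0.0095,-0.0537,0],[0,-0.0095,-0.0537,0],[0,-0.0095,-0.0537,0],[0.035,0,0,-3.3],[0.04,0,0,-3.3],[0,0,0,0],[0,0,0,0]],
  ],
)

```text
time_s: 23.55
eef_pos: [501.9, 378.9, 74.0]
tool_rot: [1.185, 1.225, -1.184]
contact_force: [0.3, 0.3, 0.8]
gripper_width: 47.7
```

```bash
python3 bones.py f
```

```text
tool [501.9 378.9  74. ] yhead 1.9 w 47.694192712663245
[585.51476226 382.18339478 216.55271588]
wrist 0.95 [211.  19.] [636.9 426.7] 67.6 81 42 hsv [ 65. 142. 134.]
wrist 0.81 [122. 268.] [463.1 502.4] 111.1 90 45 hsv [ 65. 142. 142.]
wrist 0.77 [439. 317.] [422.9 243.8] 167.2 89 29 hsv [ 17.   81.  161.5]
wrist 0.69 [277. 218.] [506.4 379.2] 2.8 90 43 hsv [ 17.  93. 160.]
wrist 0.65 [278. 328.] [414.1 378.7] 175.2 69 43 hsv [ 16.  92. 140.]
wrist 0.63 [520.  29.] [660.5 209.4] 81.9 92 45 hsv [ 65. 142. 126.]
top 0.81 [224. 198.] [664.3 207.7] 71.7 83 41 hsv [ 63. 124.  78.]
top 0.68 [296. 234.] [538.2  -3.9] 173.7 82 39 hsv [ 16. 132. 100.]
top 0.68 [157. 211.] [650.2 437.7] 51.1 84 42 hsv [ 62. 126.  77.]
top 0.55 [134. 272.] [455.2 510.1] 101.8 78 40 hsv [ 61.  137.   75.5]
top 0.5 [316. 232.] [534.1 -72.9] 176.5 73 36 hsv [ 17. 125. 107.]
```

Call:
drive_tool(
  moves=[
    [[0.04,0.003,0,0],[0.018,0,0,0],[0.007,0,0,0],[0,0,0,0],[0,0,0,0]],
  ],
)

```text
time_s: 24.38
eef_pos: [505.2, 379.2, 9.4]
tool_rot: [1.185, 1.225, -1.182]
contact_force: [-0.3, -0.1, 0.5]
gripper_width: 48.2
```

Call:
drive_tool(
  moves=[
    [[0,0,0,0],[0,0,0,0],[0,0,0,0],[0,0,0,0],[0,0,0,0],[-0.03,0,0,0],[-0.035,0,0,0],[0,0,0,6.6],[0,0,0,0],[0,0,0,0]],
  ],
  fingers=1,
)

```text
time_s: 25.62
eef_pos: [504.3, 378.4, 72.6]
tool_rot: [1.267, 1.17, -1.269]
contact_force: [-0.5, -1.1, -1.0]
gripper_width: 18.4
```

Call:
drive_tool(
  moves=[
    [[0,0.0108,0.0517,0],[0,0.0108,0.0517,0],[0,0.0108,0.0517,0],[0,0.0108,0.0517,0],[0,0.0108,0.0517,0],[0,0.0108,0.0517,0],[0,0,0,0],[0.03,0,0,0],[0.015,0,0,0],[0.01,0,0,0],[0,0,0,0],[0,0,0,0]],
  ],
)

```text
time_s: 27.12
eef_pos: [544.7, 64.7, 18.7]
tool_rot: [1.268, 1.17, -1.267]
contact_force: [0.1, 0.1, -1.0]
gripper_width: 18.5
```

Call:
drive_tool(
  moves=[
    [[0,0,0,0],[0,0,0,0],[0,0,0,0],[0,0,0,0],[-0.03,0,0,0],[-0.04,0,0,0],[-0.06,0,0,0],[0,0,0,0]],
  ],
  fingers=-0.12,
)

```text
time_s: 28.12
eef_pos: [547.1, 65.0, 153.0]
tool_rot: [1.272, 1.165, -1.262]
contact_force: [0.1, -0.1, -1.0]
gripper_width: 47.7
```

```bash
python3 bones.py g
```

```text
tool [547.1  65.  153. ] yhead -4.6 w 47.73214000074906
[629.31506514  58.92247919 296.21095659]
wrist 0.96 [ 57. 322.] [398.1 380.9] 170.7 97 56 hsv [ 16.  92. 182.]
wrist 0.96 [278. 198.] [542.8  65.5] 176.2 92 43 hsv [ 17.  93. 164.]
wrist 0.82 [120.  87.] [664.3 204.5] 73.2 87 43 hsv [ 65. 141. 134.]
wrist 0.78 [ 84. 313.] [414.3 316.8] 171.7 86 52 hsv [ 17.  89. 196.]
wrist 0.76 [120. 313.] [424.4 262.3] 121.9 52 19 hsv [ 17.  80. 177.]
wrist 0.76 [353. 202.] [536.6  -2.5] 175.6 87 45 hsv [ 16. 102. 182.]
wrist 0.62 [425. 203.] [530.6 -72.8] 176.1 83 46 hsv [ 17.  98. 188.]
top 0.84 [177. 291.] [398.3 378.6] 174.5 84 45 hsv [ 16. 121. 109.]
top 0.67 [156. 214.] [650.6 438. ] 52.6 85 39 hsv [ 62.  120.5  77. ]
top 0.65 [201. 286.] [404.5 310.5] 5.7 75 41 hsv [ 17. 121. 113.]
top 0.6 [221. 285.] [392.5 248.4] 7.7 80 40 hsv [ 17. 108. 115.]
top 0.6 [140. 271.] [459.1 503.2] 109.1 84 43 hsv [ 61. 124.  76.]
top 0.58 [227. 203.] [664.8 203.6] 72.6 79 41 hsv [ 62.  125.5  76. ]
top 0.47 [320. 223.] [561.  -81.3] 46.8 28 25 hsv [ 17. 123. 104.]
```

View pics/wrist_g.png

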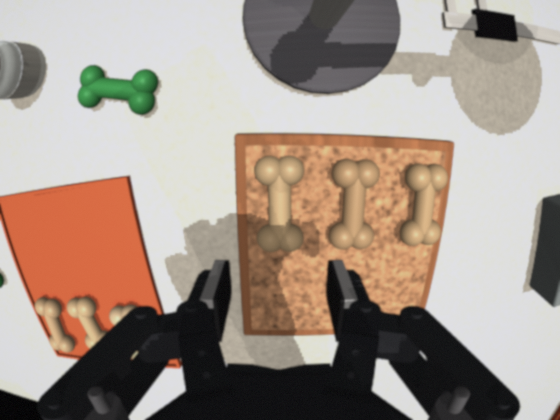

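Call:
drive_tool(
  moves=[
    [[0,-0.0335,-0.0346,0],[0,-0.0335,-0.0346,0],[0,-0.0335,-0.0346,0],[0,-0.0335,-0.0346,0],[0,-0.0335,-0.0346,0],[0.035,0,0,-6],[0.04,0,0,-6],[0,0,0,0],[0,0,0,0]],
  ],
)

```text
time_s: 29.45
eef_pos: [391.4, 250.5, 73.9]
tool_rot: [1.115, 1.267, -1.115]
contact_force: [0.9, -0.1, 0.7]
gripper_width: 47.8
```

```bash
python3 bones.py h
```

```text
tool [391.4 250.5  73.9] yhead 7.3 w 47.7854716683884
[474.52576508 261.48490697 216.45516512]
wrist 0.82 [544.  81.] [541.2  61.4] 1.6 95 49 hsv [ 17.  93. 156.]
wrist 0.81 [153. 205.] [395.3 339.2] 176.8 81 45 hsv [ 17.  89. 199.]
wrist 0.81 [101. 194.] [398.5 382.2] 175.8 89 47 hsv [ 16.  91. 204.]
wrist 0.8 [ 10. 101.] [469.1 471.9] 13.1 43 32 hsv [ 65. 143. 107.]
wrist 0.76 [279. 221.] [395.5 251.5] 6.4 85 43 hsv [ 17.  80. 169.]
top 0.8 [225. 203.] [665.3 207.5] 75.4 82 41 hsv [ 63. 123.  77.]
top 0.76 [296. 234.] [539.5  -3.7] 175.9 73 33 hsv [ 16. 130. 101.]
top 0.71 [275. 232.] [543.7  64.3] 175.9 85 40 hsv [ 17. 121. 104.]
top 0.7 [139. 273.] [459.7 501.8] 111.1 84 43 hsv [ 62.  122.5  75. ]
top 0.63 [156. 208.] [651.9 438. ] 50.1 80 37 hsv [ 62. 124.  76.]
top 0.61 [354. 157.] [ 772.  -206.2] 89.0 362 160 hsv [110.  11.  77.]
top 0.58 [317. 234.] [533.  -72.6] 179.7 77 42 hsv [ 16. 125. 101.]
```

View pics/wrist_h.png

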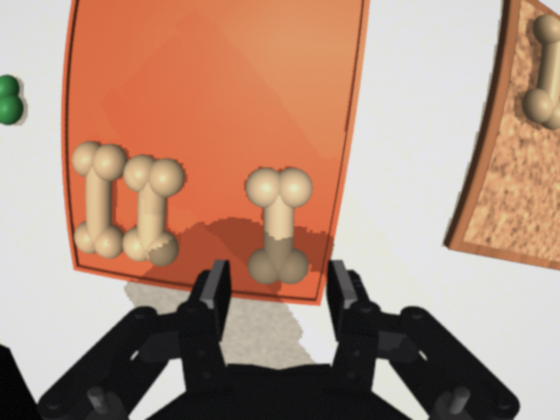

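The middle bone of the near row has been knocked over to (395,339), next to the last one. I'll take the current bone first.

Call:
drive_tool(
  moves=[
    [[0.04,0.003,-0.001,0],[0.018,0,0,0],[0.007,0,0,0],[0,0,0,0],[0,0,0,0]],
  ],
)

```text
time_s: 30.28
eef_pos: [394.7, 251.9, 9.2]
tool_rot: [1.114, 1.267, -1.112]
contact_force: [0.6, 0.6, -0.6]
gripper_width: 48.2
```

Call:
drive_tool(
  moves=[
    [[0,0,0,0],[0,0,0,0],[0,0,0,0],[0,0,0,0],[0,0,0,0],[-0.03,0,0,0],[-0.035,0,0,0],[0,0,0,6],[0,0,0,6],[0,0,0,0]],
  ],
  fingers=1,
)

```text
time_s: 31.52
eef_pos: [394.1, 251.5, 73.3]
tool_rot: [1.267, 1.17, -1.268]
contact_force: [-0.3, 0.5, -0.8]
gripper_width: 18.4
```

Call:
drive_tool(
  moves=[
    [[0,0.0098,0.0513,0],[0,0.0098,0.0513,0],[0,0.0098,0.0513,0],[0,0.0098,0.0513,0],[0,0.0098,0.0513,0],[0,0.0098,0.0513,0],[0,0,0,0],[0,0,0,0]],
  ],
)

```text
time_s: 32.52
eef_pos: [428.0, -59.4, 73.2]
tool_rot: [1.267, 1.171, -1.267]
contact_force: [0.7, 0.6, -0.7]
gripper_width: 18.7
```

Call:
drive_tool(
  moves=[
    [[0.03,0,0,0],[0.015,0,0,0],[0.01,0,0,0],[0,0,0,0],[0,0,0,0]],
  ],
)

```text
time_s: 33.15
eef_pos: [428.5, -59.9, 18.8]
tool_rot: [1.268, 1.17, -1.267]
contact_force: [-0.7, -0.2, -1.1]
gripper_width: 18.3
```

Call:
drive_tool(
  moves=[
    [[0,0,0,0],[0,0,0,0],[0,0,0,0],[0,0,0,0],[-0.03,0,0,0],[-0.04,0,0,0],[-0.06,0,0,0],[0,0,0,0]],
  ],
  fingers=-0.12,
)

```text
time_s: 34.15
eef_pos: [430.7, -60.2, 152.5]
tool_rot: [1.27, 1.163, -1.263]
contact_force: [-0.3, 0.7, -0.8]
gripper_width: 47.6
```

```bash
python3 bones.py i
```

```text
tool [430.7 -60.2 152.5] yhead -4.6 w 47.60666657140398
[513.05027055 -65.9349089  295.65319635]
wrist 0.78 [126.  90.] [544.3  69.2] 175.8 92 47 hsv [ 17.  94. 171.]
wrist 0.67 [27. 12.] [660.2 195.6] 67.6 86 40 hsv [ 65. 144. 107.]
wrist 0.66 [197.  84.] [538.6   1.5] 175.8 85 43 hsv [ 16. 103. 160.]
wrist 0.65 [277. 202.] [426.5 -59.1] 174.6 86 45 hsv [ 17.  81. 162.]
wrist 0.61 [281.  82.] [532.8 -69.1] 176.6 83 45 hsv [ 17.  98. 173.]
wrist 0.42 [  0. 267.] [367.5 318.3] 144.8 26 7 hsv [ 14. 105.  86.]
top 0.8 [174. 292.] [396.3 379.9] 175.9 83 38 hsv [ 16. 119. 110.]
top 0.79 [276. 233.] [544.5  62.4] 177.5 83 37 hsv [ 17. 121. 104.]
top 0.74 [192. 290.] [394.9 337.4] 176.6 75 41 hsv [ 17.  120.  111.5]
top 0.74 [136. 274.] [459.  502.7] 111.7 86 44 hsv [ 61. 119.  77.]
top 0.73 [295. 232.] [540.7  -4.3] 175.3 82 42 hsv [ 15. 132.  94.]
top 0.51 [226. 199.] [664.9 205.6] 74.1 81 41 hsv [ 62. 123.  78.]
```

View pics/wrist_i.png

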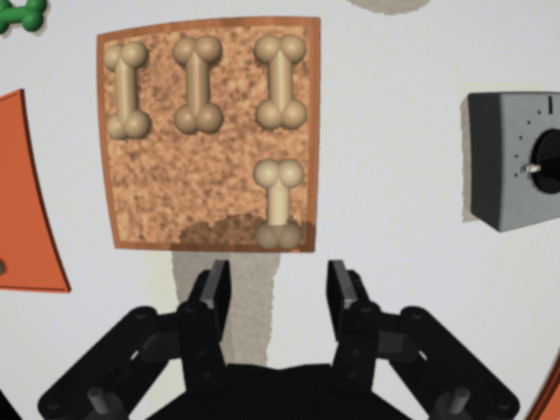

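Run:
```python
from h import *
c=viewer.calibration("wrist")
for u,z in [((277,247),20),((277,251),12),((277,161),25),((281,128),20),((315,251),12),((115,246),12),((98,36),12),((320,17),12)]: print(u,atz(c,"wrist",u,z)[:2].round(1))
```

```text
(277, 247) [382.1 -54.2]
(277, 251) [374.  -53.5]
(277, 161) [462.2 -60.8]
(281, 128) [488.8 -66.2]
(315, 251) [370.9 -89.6]
(115, 246) [389.1 114. ]
(98, 36) [597.7  94.4]
(320, 17) [ 582.6 -106.6]
```

Call:
drive_tool(
  moves=[
    [[0,-0.0096,-0.0556,0],[0,-0.0096,-0.0556,0],[0,-0.0096,-0.0556,0],[0,-0.0096,-0.0556,0],[0,-0.0096,-0.0556,0],[0,-0.0096,-0.0556,0],[0,-0.0096,-0.0556,0],[0.035,0,0,0],[0.04,0,0,0],[0,0,0,0],[0,0,0,0]],
  ],
  fingers=0.06,
)

```text
time_s: 35.72
eef_pos: [392.2, 333.9, 74.0]
tool_rot: [1.268, 1.171, -1.268]
contact_force: [-0.6, 1.2, 0.7]
gripper_width: 40.2
```

```bash
python3 bones.py j
```

```text
tool [392.2 333.9  74. ] yhead -4.6 w 40.20620892758726
[475.71035803 327.84467452 216.54544465]
wrist 0.97 [ 53. 158.] [461.  500.9] 109.5 91 43 hsv [ 65. 141. 144.]
wrist 0.79 [208. 208.] [405.3 382.8] 170.0 89 49 hsv [ 16.  91. 187.]
wrist 0.59 [266. 222.] [396.  339.3] 176.5 81 42 hsv [ 17.  89. 171.]
top 0.76 [316. 262.] [428.1 -62.7] 175.1 80 42 hsv [ 17. 105. 112.]
top 0.76 [273. 230.] [543.   62.1] 174.9 85 42 hsv [ 17. 121. 105.]
top 0.7 [318. 233.] [535.1 -73.2] 177.7 80 44 hsv [ 16. 125. 101.]
top 0.69 [156. 213.] [651.7 438.6] 52.6 80 38 hsv [ 62. 127.  76.]
top 0.69 [227. 201.] [662.8 204.1] 72.3 81 39 hsv [ 62. 124.  75.]
top 0.68 [297. 235.] [538.2  -3.8] 175.1 79 39 hsv [ 16. 130.  99.]
```

View pics/wrist_j.png

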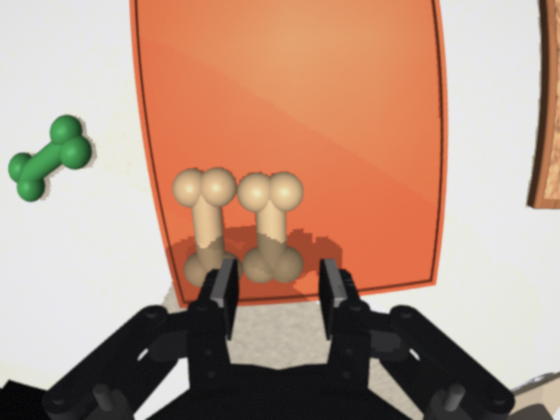

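Call:
drive_tool(
  moves=[
    [[0.025,0.004,0.0007,0],[0.01,0,0,0],[0.01,0,0,0],[0,0,0,0]],
  ],
)

```text
time_s: 36.42
eef_pos: [395.9, 332.3, 28.0]
tool_rot: [1.267, 1.17, -1.268]
contact_force: [-0.2, 0.3, 0.1]
gripper_width: 40.1
```

```bash
python3 bones.py k | grep -v top
```

```text
tool [395.9 332.3  28. ] yhead -4.6 w 40.13981340141602
[479.39116243 326.41572911 170.52064905]
wrist 0.89 [262. 253.] [397.3 339. ] 177.4 82 44 hsv [ 17.  89. 162.]
wrist 0.81 [ 22. 167.] [466.1 483.1] 121.2 77 43 hsv [ 65. 142. 134.]
wrist 0.7 [188. 230.] [413.2 382.2] 166.9 79 43 hsv [ 16.  91. 194.]
```

View pics/wrist_k.png

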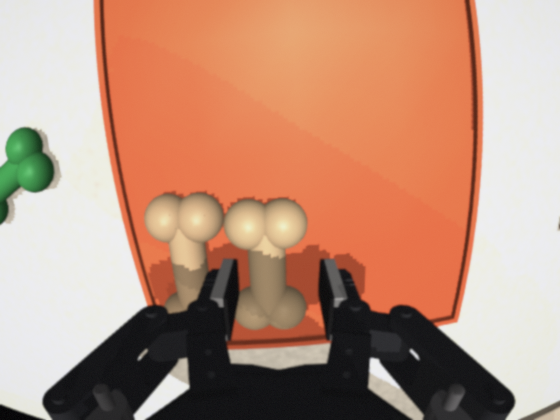

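Call:
drive_tool(
  moves=[
    [[0.008,0,0,0],[0.006,0,0,0],[0.004,0,0,0],[0,0,0,0],[0,0,0,0]],
  ],
)

```text
time_s: 37.25
eef_pos: [396.2, 332.3, 10.3]
tool_rot: [1.268, 1.17, -1.268]
contact_force: [-0.7, -0.5, -0.6]
gripper_width: 40.2
```

Call:
drive_tool(
  moves=[
    [[0,0,0,0],[0,0,0,0],[0,0,0,0],[0,0,0,0],[0,0,0,0],[-0.03,0,0,0],[-0.035,0,0,0],[0,0,0,0],[0,0,0,0]],
  ],
  fingers=1,
)

```text
time_s: 38.38
eef_pos: [396.0, 331.8, 74.5]
tool_rot: [1.267, 1.17, -1.269]
contact_force: [-0.7, -1.0, -1.2]
gripper_width: 18.5
```

Call:
drive_tool(
  moves=[
    [[0,0.0117,0.0537,0],[0,0.0117,0.0537,0],[0,0.0117,0.0537,0],[0,0.0117,0.0537,0],[0,0.0117,0.0537,0],[0,0.0117,0.0537,0],[0,0,0,0],[0.03,0,0,0],[0.015,0,0,0],[0.01,0,0,0],[0,0,0,0],[0,0,0,0]],
  ],
)

```text
time_s: 39.88
eef_pos: [440.7, 5.7, 20.7]
tool_rot: [1.268, 1.17, -1.267]
contact_force: [0.6, -0.5, -1.4]
gripper_width: 18.4
```

Call:
drive_tool(
  moves=[
    [[0,0,0,0],[0,0,0,0],[0,0,0,0],[0,0,0,0],[-0.03,0,0,0],[-0.04,0,0,0],[-0.06,0,0,0],[0,0,0,0]],
  ],
  fingers=-0.12,
)

```text
time_s: 40.88
eef_pos: [443.0, 5.8, 154.6]
tool_rot: [1.272, 1.165, -1.262]
contact_force: [0.9, -0.3, -0.9]
gripper_width: 47.6
```

```bash
python3 bones.py l
```

```text
tool [443.    5.8 154.6] yhead -4.6 w 47.61793482374222
[ 5.25315554e+02 -2.60838512e-01  2.97841092e+02]
wrist 0.94 [351. 212.] [425.5 -60.9] 175.4 85 45 hsv [ 17.  80. 200.]
wrist 0.8 [  6. 267.] [381.7 376.3] 159.4 98 42 hsv [ 16.  93. 127.]
wrist 0.78 [198.  92.] [543.5  67.3] 176.3 90 43 hsv [ 17.  93. 176.]
wrist 0.73 [61. 10.] [657.8 206.8] 71.7 91 29 hsv [ 65. 144. 116.]
wrist 0.7 [280.  90.] [ 5.383e+02 -3.000e-01] 175.4 86 44 hsv [ 16. 103. 169.]
wrist 0.58 [278. 198.] [438.4   6.5] 175.5 81 43 hsv [ 17.  90. 164.]
wrist 0.55 [363.  93.] [532.7 -71.4] 176.8 82 44 hsv [ 17.  98. 177.]
wrist 0.27 [ 49. 207.] [454.9 265.6] 167.9 278 204 hsv [  8. 176. 201.]
top 0.8 [156. 211.] [651.9 438. ] 54.2 82 38 hsv [ 62. 124.  77.]
top 0.8 [137. 272.] [460.8 501.3] 108.3 81 41 hsv [ 61. 127.  76.]
top 0.72 [176. 291.] [395.9 379.4] 176.8 83 41 hsv [ 16. 119. 108.]
top 0.69 [227. 200.] [664.8 206.4] 72.7 83 42 hsv [ 62. 124.  77.]
top 0.61 [274. 232.] [544.8  64.3] 177.0 85 36 hsv [ 17. 118. 100.]
```

View pics/wrist_l.png

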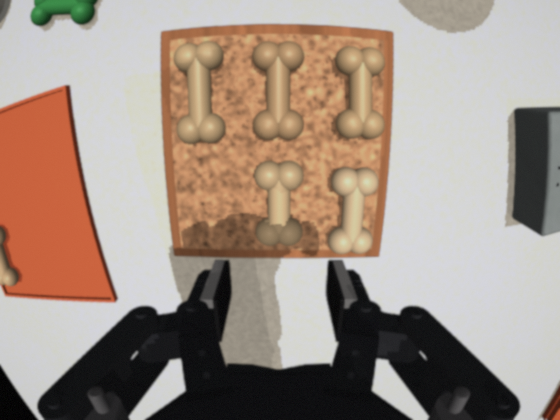

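Call:
drive_tool(
  moves=[
    [[0,-0.0108,-0.0528,0],[0,-0.0108,-0.0528,0],[0,-0.0108,-0.0528,0],[0,-0.0108,-0.0528,0],[0,-0.0108,-0.0528,0],[0,-0.0108,-0.0528,0],[0,-0.0108,-0.0528,0],[0.035,0,0,0],[0.04,0,0,0],[0,0,0,0],[0,0,0,0]],
  ],
  fingers=0.06,
)

```text
time_s: 42.45
eef_pos: [394.7, 380.4, 76.0]
tool_rot: [1.268, 1.17, -1.268]
contact_force: [0.9, -0.4, 0.9]
gripper_width: 40.2
```

```bash
python3 bones.py m
```

```text
tool [394.7 380.4  76. ] yhead -4.6 w 40.17720733739123
[478.1791923  374.3306082  218.52442897]
wrist 0.78 [278. 221.] [399.1 381.8] 176.6 89 43 hsv [ 16.  91. 166.]
top 0.67 [298. 261.] [442.7   3.9] 176.0 74 42 hsv [ 17. 117. 110.]
top 0.64 [316. 263.] [428.6 -63.2] 174.8 80 41 hsv [ 18. 103. 113.]
top 0.63 [293. 234.] [540.   -3.3] 175.6 76 36 hsv [ 16. 129. 100.]
top 0.6 [315. 233.] [529.1 -72.2] 177.9 79 43 hsv [ 16. 125. 103.]
top 0.57 [274. 229.] [545.8  62.6] 176.6 85 42 hsv [ 17. 120. 105.]
top 0.56 [176. 282.] [428.1 374.3] 71.6 36 20 hsv [ 15.5 129.   99. ]
top 0.55 [227. 201.] [663.6 204.8] 74.5 78 36 hsv [ 62.  128.5  77. ]
top 0.51 [160. 212.] [650.3 436.8] 51.1 81 37 hsv [ 62. 126.  76.]
```

Call:
drive_tool(
  moves=[
    [[0.03,0.003,0,0],[0.025,0,0,0],[0.007,0,0,0],[0.004,0,0,0],[0,0,0,0],[0,0,0,0]],
  ],
  fingers=0.2,
)

```text
time_s: 43.4
eef_pos: [398.1, 380.2, 10.1]
tool_rot: [1.269, 1.17, -1.267]
contact_force: [-0.2, 0.1, 0.3]
gripper_width: 33.9
```

Call:
drive_tool(
  moves=[
    [[0,0,0,0],[0,0,0,0],[0,0,0,0],[0,0,0,0],[0,0,0,0],[-0.03,0,0,0],[-0.035,0,0,0],[0,0,0,0],[0,0,0,0]],
  ],
  fingers=1,
)

```text
time_s: 44.52
eef_pos: [397.4, 379.4, 73.6]
tool_rot: [1.267, 1.17, -1.269]
contact_force: [0.6, 0.3, -1.4]
gripper_width: 18.4
```

Call:
drive_tool(
  moves=[
    [[0,0.0117,0.0505,0],[0,0.0117,0.0505,0],[0,0.0117,0.0505,0],[0,0.0117,0.0505,0],[0,0.0117,0.0505,0],[0,0.0117,0.0505,0],[0,0,0,0],[0.03,0,0,0],[0.015,0,0,0],[0.0095,0,0,0],[0,0,0,0],[0,0,0,0]],
  ],
)

```text
time_s: 46.02
eef_pos: [443.7, 72.4, 20.3]
tool_rot: [1.268, 1.17, -1.267]
contact_force: [-0.4, -0.8, -1.0]
gripper_width: 18.6
```

Call:
drive_tool(
  moves=[
    [[0,0,0,0],[0,0,0,0],[0,0,0,0],[0,0,0,0],[-0.03,0,0,0],[-0.06,0,0,0],[-0.06,0,0,0],[-0.06,0,0,0],[-0.06,0,0,0],[0,0,0,0],[0,0,0,0]],
  ],
  fingers=-0.12,
)

```text
time_s: 47.4
eef_pos: [443.1, 72.1, 289.3]
tool_rot: [1.268, 1.17, -1.268]
contact_force: [-0.8, 0.4, -0.9]
gripper_width: 47.8
```

```bash
python3 bones.py n
```

```text
tool [443.1  72.1 289.3] yhead -4.6 w 47.76131005667149
[526.58093153  66.09487971 431.79704718]
wrist 0.98 [275.  88.] [543.7  65.2] 174.9 87 42 hsv [ 17.  93. 181.]
wrist 0.96 [33. 67.] [648.8 437.3] 51.9 90 41 hsv [ 65. 142. 120.]
wrist 0.93 [380. 171.] [426.3 -61.8] 176.4 82 45 hsv [ 17.  80. 194.]
wrist 0.9 [281. 165.] [441.3  73.1] 175.8 87 44 hsv [ 16.  92. 184.]
wrist 0.81 [ 23. 186.] [460.3 502.7] 108.2 95 45 hsv [ 65. 139. 125.]
wrist 0.81 [163.  14.] [663.4 206.2] 73.0 86 43 hsv [ 65. 140. 125.]
wrist 0.69 [332.  88.] [538.   -1.8] 175.2 86 44 hsv [ 16. 103. 164.]
wrist 0.68 [328. 165.] [439.    5.6] 175.6 78 43 hsv [ 17.  90. 189.]
wrist 0.57 [387.  92.] [532.2 -71.9] 177.1 82 46 hsv [ 17.  98. 172.]
top 0.79 [313. 234.] [534.9 -73.3] 176.6 78 42 hsv [ 17. 123. 102.]
top 0.66 [156. 212.] [650.7 437. ] 50.8 84 40 hsv [ 62. 121.  76.]
top 0.58 [135. 273.] [457.6 503.6] 112.6 82 42 hsv [ 61.  121.   75.5]
top 0.58 [353. 156.] [ 773.2 -209.2] 90.2 362 160 hsv [113.  11.  78.]
top 0.48 [225. 202.] [665.9 207.5] 71.2 86 45 hsv [ 62. 119.  77.]
top 0.47 [318. 258.] [434.4 -69.8] 1.9 82 31 hsv [ 18. 103. 112.]
```

View pics/wrist_n.png

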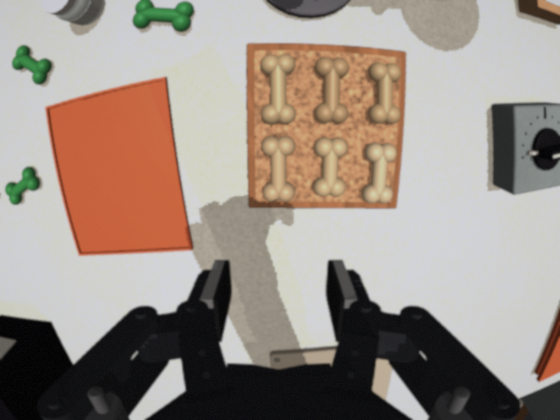

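Call:
drive_tool(
  moves=[
    [[-0.041,0,0,0],[-0.041,0,0,0],[0,0.0453,0.0285,0],[0,0.0453,0.0285,0],[0,0.0453,0.0285,0],[0,0.0453,0.0285,0],[0,0.0453,0.0285,0],[0,0.0453,0.0285,0],[0,0,0,-10],[0,0,0,-10],[0,0,0,-10],[0,0,0,-10]],
  ],
  fingers=-0.5,
)

```text
time_s: 49.1
eef_pos: [700.5, -120.1, 370.4]
tool_rot: [0.738, 1.443, -0.74]
contact_force: [0.2, -0.5, -0.7]
gripper_width: 64.2
```

Call:
drive_tool(
  moves=[
    [[0,0,0,-10],[0,0,0,-10],[0,0,0,-10],[0,0,0,-10],[0,0,0,-10],[0,0,0,-2],[0,0,0,0],[0,0,0,0]],
  ],
)

```text
time_s: 50.1
eef_pos: [700.5, -120.0, 371.6]
tool_rot: [0.037, 1.571, -0.037]
contact_force: [0.4, -0.2, -0.3]
gripper_width: 64.1
```

Run:
```python
from h import *
P,R,s=tool(); print("tool",P.round(1),"yhead",np.degrees(np.arctan2(R[1,1],R[0,1])).round(1))
p,d,c=snap("wrist","w3")
m=(p.max(2)<45)&(d>0)
ys,xs=np.nonzero(m)
X=np.array([atdepth(c,"wrist",(x,y),d[y,x]) for x,y in zip(xs,ys)])
for zz,lab in [((279,292),"handle"),((232,244),"hinge?")]:
    k=(X[:,2]>zz[0])&(X[:,2]<zz[1])&(np.hypot(X[:,0]-704,X[:,1]-12)<170); Q=X[k]; print(lab,k.sum(),Q.mean(0) if k.any() else 0, np.ptp(Q,0) if k.any() else 0, xs[k].mean(),ys[k].mean())
```

```text
tool [ 700.5 -120.   371.6] yhead 87.3
handle 454 [ 704.51340158 -113.12281182  285.05067339] [17.28217072 17.3644209   8.61709301] 282.1079295154185 206.87665198237886
hinge? 1272 [704.00981909   9.16369429 235.01053736] [ 40.50642007 147.69164746  11.87776549] 274.0974842767296 49.72248427672956
```

View pics/w3.png

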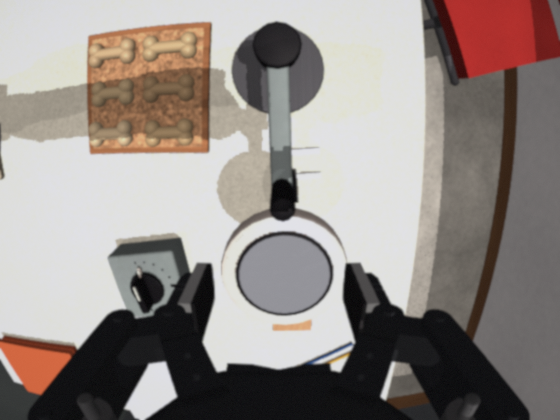

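Call:
drive_tool(
  moves=[
    [[0.0,0.004,0.003,0],[0.06,0,0,0],[0.04,0,0,0],[0.0265,0,0,0],[0,0,0,0],[0,0,0,0]],
  ],
)

```text
time_s: 50.9
eef_pos: [704.4, -116.1, 247.0]
tool_rot: [0.036, 1.568, -0.036]
contact_force: [-0.2, -0.3, 0.3]
gripper_width: 64.2
```

Call:
drive_tool(
  moves=[
    [[0,0,0,0],[0,0,0,0],[0,0,0,0],[0,0,0,0],[0,0,0,0]],
  ],
  fingers=1,
  squeeze=25,
)

```text
time_s: 51.52
eef_pos: [704.0, -116.3, 246.2]
tool_rot: [0.035, 1.569, -0.036]
contact_force: [-0.4, -0.6, 5.5]
gripper_width: 19.6
```

Run:
```python
from h import *
import cv2
def load(n):
    return cv2.imread(n)
# hinge measurement in w3 & board
P,R,s=tool(); print(P,s["gripper_width"],s["contact_force"])
p,d,c=snap("top","t3")
cv2.imwrite('pics/t3c.png',cv2.resize(p[140:300,230:400],None,fx=4.6,fy=3.7,interpolation=cv2.INTER_CUBIC))
ms=masks_of("top","board")
for k in ms[:2]:
    m=k["mask"].astype(np.uint8); ct=max(cv2.findContours(m,0,2)[0],key=cv2.contourArea)
    b=cv2.boxPoints(cv2.minAreaRect(ct)); q=np.array([atz(c,"top",u,12)[:2] for u in b]); print(k["p"],q.round(1).tolist(),q.mean(0))
```

```text
[ 704.0095497  -116.25087862  246.17101769] 19.563280577370044 [-0.44690711 -0.5850225   5.48979112]
0.75 [[610.8, 94.7], [587.7, -119.7], [366.8, -90.3], [389.3, 116.7]] [4.88678713e+02 3.67451945e-01]
0.59 [[487.8, 88.6], [485.5, 49.4], [398.9, 54.5], [401.2, 93.1]] [443.35212117  71.3988956 ]
```

View pics/t3c.png

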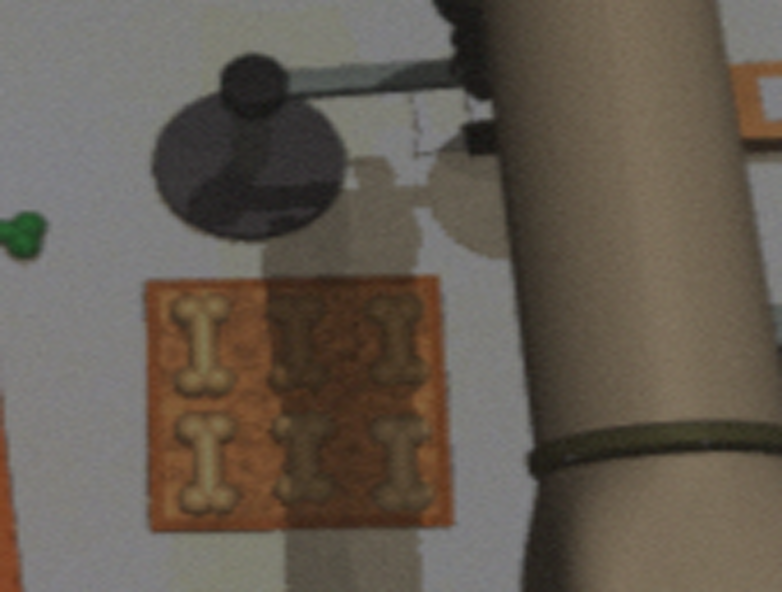

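Call:
drive_tool(
  moves=[
    [[0,0.0013,-0.0181,8],[0,0.0013,-0.0181,8],[0,0.0013,-0.0181,8],[0,0.0013,-0.0181,8],[0,0.0013,-0.0181,8],[0,0.0013,-0.0181,8],[0,0.0013,-0.0181,8],[0,0.0013,-0.0181,8],[0,0.0013,-0.0181,8],[0,0.0013,-0.0181,8],[0,0,0,0],[0,0,0,0]],
  ],
)

```text
time_s: 53.12
eef_pos: [577.4, -3.2, 245.8]
tool_rot: [1.11, 1.272, -1.119]
contact_force: [-23.3, -2.7, 16.3]
gripper_width: 19.2
```

Run:
```python
from h import *
P,R,s=tool(); h=np.degrees(np.arctan2(R[1,1],R[0,1])); print("tool",P.round(1),"yhead",h.round(1),s["contact_force"],s["gripper_width"])
H=np.array([704,13.2]);C=np.array([487,2.5]);u=(C-H)/np.hypot(*(C-H));T=H+130*u
print("radius",np.hypot(*(P[:2]-H)),"target",T,"delta tool y,z",R[:2,1]@(T-P[:2]),R[:2,2]@(T-P[:2]))
```

```text
tool [577.4  -3.2 245.8] yhead 7.4 [-23.28438205  -2.66839246  16.29280983] 19.218649228927514
radius 127.69065517040981 target [574.15775037   6.79764023] delta tool y,z -1.8973990519378967 -10.357703409216613
```

Call:
drive_tool(
  moves=[
    [[0,0,0,0],[0,0,0,0],[0,0,0,0],[0,-0.001,-0.0055,2],[0,-0.001,-0.005,2],[0,0,0,0],[0,0,0,0]],
  ],
  fingers=0.35,
)

```text
time_s: 54.0
eef_pos: [577.7, 7.2, 245.2]
tool_rot: [1.165, 1.237, -1.165]
contact_force: [-0.2, 0.4, -0.6]
gripper_width: 28.0
```

Call:
drive_tool(
  moves=[
    [[0,0,0,0],[0,0,0,0],[0,0,0,0],[0,0,0,0]],
  ],
  fingers=1,
  squeeze=20,
)

```text
time_s: 54.5
eef_pos: [577.7, 7.2, 245.4]
tool_rot: [1.165, 1.236, -1.165]
contact_force: [-0.4, -0.9, 1.1]
gripper_width: 19.6
```

Call:
drive_tool(
  moves=[
    [[0,0,0,0],[0,0,0,0],[0,0,0,0],[0,0,0,0],[-0.04,0,0,0],[-0.06,0,0,0],[-0.02,0,0,0],[0,0,0,0],[0,0,0,0]],
  ],
  fingers=-0.5,
)

```text
time_s: 55.62
eef_pos: [577.3, 7.4, 363.8]
tool_rot: [1.164, 1.238, -1.167]
contact_force: [-0.0, 0.5, -0.9]
gripper_width: 64.1
```

Run:
```python
from h import *
P,R,s=tool(); h=np.degrees(np.arctan2(R[1,1],R[0,1])); print("tool",P.round(1),"yhead",h.round(1))
snap("wrist","w4"); p,d,c=snap("top","t4")
cv2.imwrite('pics/t4c.png',cv2.resize(p[140:300,230:400],None,fx=4,fy=3.6,interpolation=cv2.INTER_CUBIC))
```

```text
tool [577.3   7.4 363.8] yhead 3.4
```

View pics/w4.png

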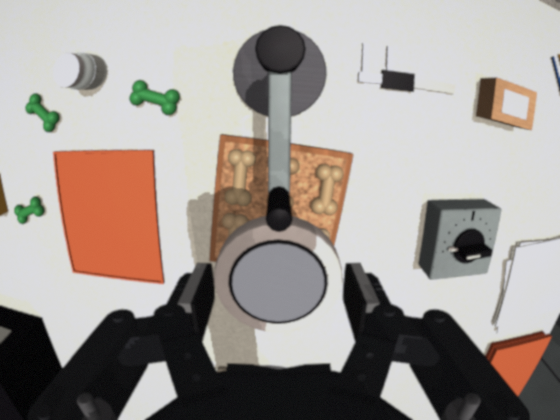

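```bash
cat > head.py <<'E'
from h import *
for n in ["wrist","top","side"]:
    p,d,c=snap(n)
    ys,xs=np.nonzero(d>0)
    K=c["intrinsics"]; u=(xs-K[0,2])/K[0,0]; v=(ys-K[1,2])/K[1,1]; z=d[ys,xs]
    if n=="wrist":
        r=np.hypot(u,v)+1e-9; t=np.tan(r)/r; u,v=u*t,v*t
    X=(np.stack([u*z,v*z,z],1)-c["t"])@c["R"]
    k=(X[:,2]>224)&(X[:,2]<236)&(np.hypot(X[:,0]-485,X[:,1]-2)<85)&((X[:,0]<548))
    Q=X[k][:,:2]; ctr,rad=cv2.minEnclosingCircle(Q[:,None].astype(np.float32)); 
    e=[np.percentile(Q,1,axis=0),np.percentile(Q,99,axis=0)]
    print(n,k.sum(),"circle",np.round(ctr,1),round(rad,1),"mid",np.mean(e,0).round(1),"z",np.median(X[k][:,2]).round(1))
    k=(np.abs(X[:,2]-12)<5)&(np.hypot(X[:,0]-487,X[:,1]-2)<165)
    if k.any(): print("  board", cv2.minAreaRect(X[k][:,:2].astype(np.float32)[:,None]))
E
python3 head.py
```

```text
wrist 10807 circle [487.2   3.1] 65.8 mid [487.    3.5] z 229.9
  board ((515.7285766601562, 3.1811447143554688), (210.57791137695312, 272.77392578125), 85.177734375)
top 687 circle [484.3  17.7] 61.8 mid [484.   37.7] z 230.0
  board ((482.4549255371094, 74.69071960449219), (323.6629333496094, 149.5261688232422), 5.357132434844971)
side 974 circle [484.8   6.9] 66.2 mid [483.1   6.9] z 227.8
  board ((513.7037353515625, 5.180061340332031), (213.97108459472656, 276.3841247558594), 85.50289154052734)
```

View pics/t4c.png

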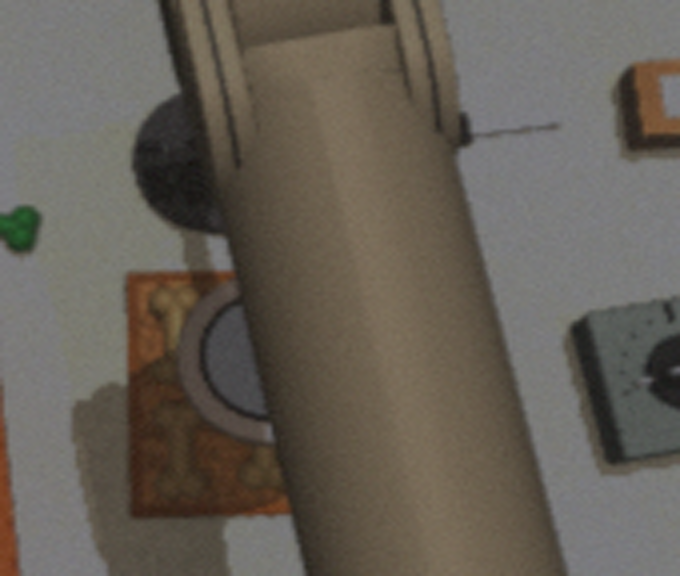

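Call:
drive_tool(
  moves=[
    [[0,-0.0227,0.0533,0],[0,-0.0227,0.0533,0],[0,-0.0227,0.0533,0],[0,-0.0227,0.0533,0],[0,-0.0227,0.0533,0],[0,-0.0227,0.0533,0],[0.05,0,0,0],[0.05,0,0,0],[0,0,0,0],[0,0,0,0]],
  ],
  fingers=-0.12,
)

```text
time_s: 57.12
eef_pos: [461.4, -320.2, 267.4]
tool_rot: [1.165, 1.235, -1.164]
contact_force: [0.6, 0.2, 0.4]
gripper_width: 48.0
```

Run:
```python
from h import *
P,R,s=tool(); h=np.degrees(np.arctan2(R[1,1],R[0,1])); print("tool",P.round(1),"yhead",h.round(1))
p,d,c=snap("wrist","w5")
for q in ["dial_pointer","dial_mark","dial_grip"]:
    for k in look_for("wrist",q)[:2]: print(q,k)
print([proj(c,"wrist",X) for X in [(460,-320,92),(460,-320,60)]])
u=proj(c,"wrist",(465,-320,75)); x0,y0=int(max(u[0]-90,0)),int(max(u[1]-90,0)); print(x0,y0)
cv2.imwrite("pics/w5c.png",cv2.resize(p[y0:y0+180,x0:x0+180],None,fx=3.3,fy=3.3,interpolation=cv2.INTER_CUBIC))
```

```text
tool [ 461.4 -320.2  267.4] yhead 3.4
dial_pointer {'pixel': [280.8, 179.9], 'p': 0.96}
dial_mark {'pixel': [281.4, 174.1], 'p': 0.98}
dial_grip {'pixel': [283.3, 177.9], 'p': 0.91}
[[np.float64(278.57061115221245), np.float64(187.38529423639193)], [np.float64(278.53253282647796), np.float64(179.9405210008751)]]
188 88
```

View pics/w5c.png

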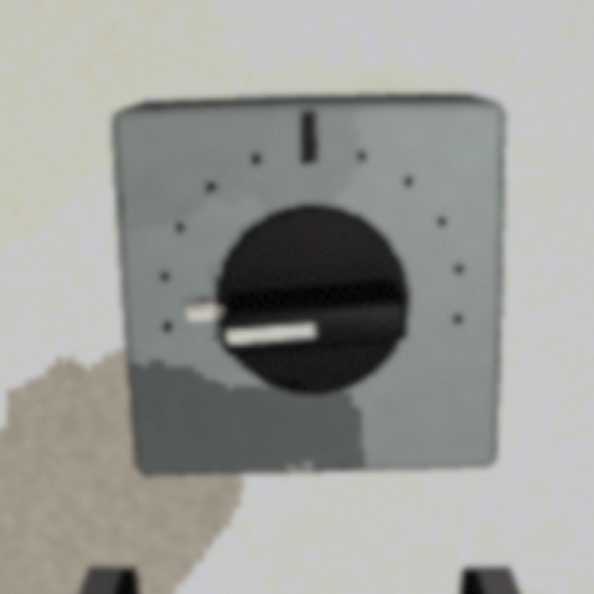

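```bash
python3 - <<'E'
from h import *
_,d,c=snap("top","t5")
p=cv2.imread("pics/t5.png")
cv2.imwrite('pics/t5c.png',cv2.resize(p[140:300,230:400],None,fx=4,fy=3.6,interpolation=cv2.INTER_CUBIC))
E
python3 head.py
```

```text
Traceback (most recent call last):
  File "head.py", line 11, in <module>
    e=[np.percentile(Q,1,axis=0),np.percentile(Q,99,axis=0)]
       ~~~~~~~~~~~~~^^^^^^^^^^^^
IndexError: index -1 is out of bounds for axis 0 with size 0
```

View pics/t5c.png

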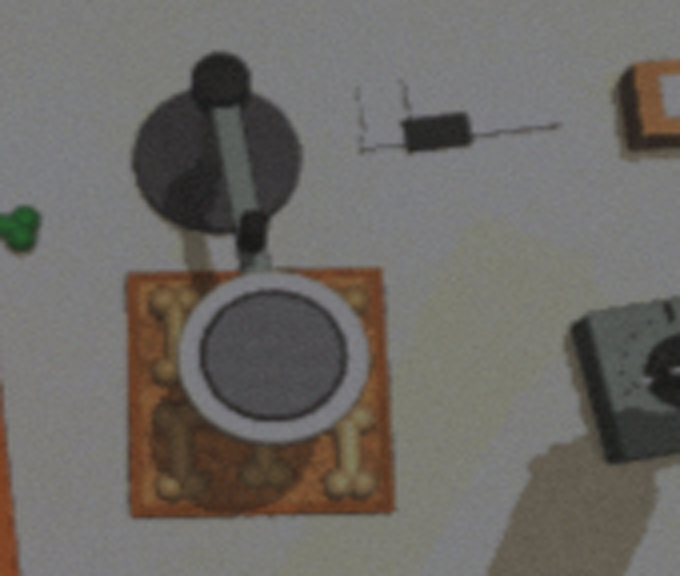

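Run:
```python
from h import *
from scipy.optimize import least_squares
c=viewer.calibration("wrist")
f=lambda x,y,z:atz(c,"wrist",(188+x/3.3,88+y/3.3),z)[:2]
D=np.array([f(x,y,60) for x,y in [(256,158),(211,187),(180,228),(164,276),(168,326),(362,156),(409,181),(442,221),(460,268),(458,319)]])
r=least_squares(lambda q:np.hypot(D[:,0]-q[0],D[:,1]-q[1])-q[2],[460,-320,45]); print("dots",r.x,np.abs(r.fun).max())
A=r.x[:2]; ang=lambda v:np.degrees(np.arctan2(v[1],v[0]))
print("dot ang",[round(ang(x-A),1) for x in D])
m=f(308,137,60); print("mark",m,np.hypot(*(m-A)),ang(m-A), "ends",f(309,112,60),f(308,162,60))
for z in (66,73): t=f(188,313,z); print(z,"tip",t,np.hypot(*(t-A)),ang(t-A),"disc",f(313,299,z))
# bar top stripe z105
for z in (100,105): a,b=f(228,338,z),f(317,330,z); print("stripe",z,a,b,ang(a-b))
b=f(226,297,105)
P,d,_=snap("wrist"); 
for x,y in [(300,335),(370,325),(313,260)]:
    u=(188+x/3.3,88+y/3.3); print(atdepth(c,"wrist",u,d[int(u[1]),int(u[0])]))
```

```text
dots [ 462.52209162 -324.33911416   49.93363689] 0.2576177665667885
dot ang [np.float64(25.2), np.float64(45.4), np.float64(65.2), np.float64(85.1), np.float64(105.0), np.float64(-15.2), np.float64(-35.3), np.float64(-55.3), np.float64(-75.0), np.float64(-95.3)]
mark [ 515.65405342 -319.47898   ] 53.35378401177833 5.22646586612465 ends [ 523.8331576  -319.30543553] [ 507.46291918 -319.97710609]
66 tip [ 456.04479501 -283.35224319] 41.495529443017354 98.9803807928 disc [ 463.12122172 -324.28286025]
73 tip [ 457.84848875 -283.98688073] 40.62198058395974 96.60657145890563 disc [ 464.78053392 -324.0823834 ]
stripe 100 [ 457.74729022 -298.68578107] [ 461.76629486 -325.09741239] 98.6522096611643
stripe 105 [ 459.14982391 -298.94091098] [ 463.10381377 -324.92528565] 98.6522096611645
[ 460.71965136 -320.07729071  102.91953684]
[ 465.10860843 -340.50173536  103.23018485]
[ 477.00552986 -323.35380379   70.21985792]
```

Call:
drive_tool(
  moves=[
    [[0,0,0,-10.5],[0,0,0,-10.5],[0,0,0,-10.5],[0,0,0,-10.5],[0,0,0,-10.5],[0,0,0,-10.5],[0,0,0,-10.5],[0,0,0,-10.5],[0,0,0,-10.5],[0.05,-0.0042,0.0005,-0.7],[0.05,0,0,0],[0,0,0,0]],
  ],
)

```text
time_s: 58.98
eef_pos: [459.9, -322.8, 162.4]
tool_rot: [-0.115, 1.573, 0.121]
contact_force: [-0.0, 0.7, 0.4]
gripper_width: 48.0
```

Run:
```python
from h import *
P,R,s=tool(); h=np.degrees(np.arctan2(R[1,1],R[0,1])); print("tool",P.round(1),"yhead",h.round(1),s["joints"].round(2))
p,d,c=snap("wrist","w6"); print(proj(c,"wrist",(462.5,-324.3,103)))
```

```text
tool [ 459.9 -322.8  162.4] yhead 98.6 [ 0.43  0.24  0.11  1.72 -0.03  1.18  0.7 ]
[np.float64(280.80707521762986), np.float64(232.32078587969718)]
```

View pics/w6.png

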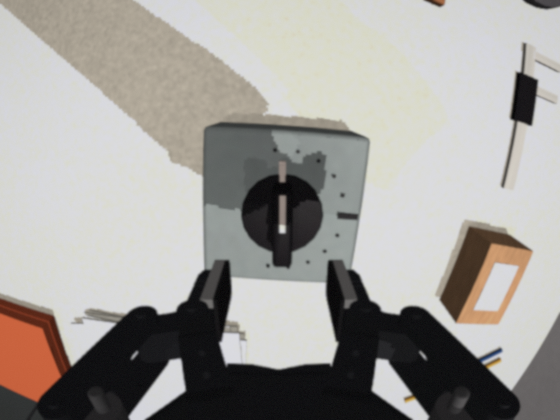

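Call:
drive_tool(
  moves=[
    [[0.04,-0.0019,0.0023,0],[0.03,0,0,0],[0.015,0,0,0],[0,0,0,0],[0,0,0,0]],
  ],
)

```text
time_s: 59.65
eef_pos: [465.4, -326.2, 82.2]
tool_rot: [-0.119, 1.565, 0.117]
contact_force: [-0.1, -0.5, -0.2]
gripper_width: 48.0
```

Call:
drive_tool(
  moves=[
    [[0,0,0,0],[0,0,0,0],[0,0,0,0],[0,0,0,0],[0,0,0,0],[0,0,0,0]],
  ],
  fingers=1,
  squeeze=25,
)

```text
time_s: 60.4
eef_pos: [462.7, -326.3, 81.2]
tool_rot: [-0.117, 1.57, 0.117]
contact_force: [-10.6, 2.3, 11.7]
gripper_width: 13.4
```

Call:
drive_tool(
  moves=[
    [[0,0.001,-0.0025,0],[0,0,0,8],[0,0,0,8],[0,0,0,8],[0,0,0,8],[0,0,0,8],[0,0,0,0],[0,0,0,0]],
  ],
)

```text
time_s: 61.4
eef_pos: [461.6, -326.1, 81.3]
tool_rot: [0.429, 1.526, -0.431]
contact_force: [-3.0, -2.8, 6.9]
gripper_width: 13.5
```

Run:
```python
from h import *
P,R,s=tool(); h=np.degrees(np.arctan2(R[1,1],R[0,1])); print("tool",P.round(1),"yhead",h.round(1),s["contact_force"].round(1),s["moment"].round(2),s["gripper_width"])
```

```text
tool [ 461.6 -326.1   81.3] yhead 58.6 [-3.  -2.8  6.9] [-0.54  0.69 -0.05] 13.452103640000548
```

Good. The heading is 58.6 and the target is 5.0, so 53.6° remains.

Call:
drive_tool(
  moves=[
    [[0,0,0,9],[0,0,0,9],[0,0,0,9],[0,0,0,9],[0,0,0,9],[0,0,0,8.6],[0,0,0,0],[0,0,0,0],[0,0,0,0]],
  ],
)

```text
time_s: 62.52
eef_pos: [461.0, -325.1, 81.3]
tool_rot: [1.145, 1.25, -1.145]
contact_force: [-7.2, 1.9, 11.5]
gripper_width: 13.8
```

Run:
```python
from h import *
P,R,s=tool(); h=np.degrees(np.arctan2(R[1,1],R[0,1])); print("tool",P.round(1),"yhead",h.round(1),s["contact_force"].round(1),s["moment"].round(2),s["gripper_width"])
```

```text
tool [ 461.  -325.1   81.3] yhead 5.0 [-7.2  1.9 11.5] [ 0.44  1.52 -0.01] 13.794791973991249
```

Now I'll release, rise and check.

Call:
drive_tool(
  moves=[
    [[0,0,0,0],[0,0,0,0],[0,0,0,0],[0,0,0,0],[-0.04,0,0,0],[-0.06,0,0,0],[-0.06,0,0,0],[-0.03,0,0,0],[0,0,0,0],[0,0,0,0]],
  ],
  fingers=-0.12,
)

```text
time_s: 63.78
eef_pos: [461.4, -324.6, 269.4]
tool_rot: [1.145, 1.25, -1.145]
contact_force: [-0.5, -0.5, 0.5]
gripper_width: 47.8
```

Run:
```python
from h import *
P,R,s=tool(); print("tool",P.round(1))
p,d,c=snap("wrist","w7")
print(proj(c,"wrist",(462.5,-324.3,60)))
u=proj(c,"wrist",(465,-320,75)); x0,y0=int(max(u[0]-90,0)),int(max(u[1]-90,0)); print(x0,y0)
cv2.imwrite("pics/w7c.png",cv2.resize(p[y0:y0+180,x0:x0+180],None,fx=3.3,fy=3.3,interpolation=cv2.INTER_CUBIC))
p,d,c=snap("top","t7")
cv2.imwrite('pics/t7c.png',cv2.resize(p[140:300,230:400],None,fx=4,fy=3.6,interpolation=cv2.INTER_CUBIC))
ys,xs=np.nonzero(d>0);K=c["intrinsics"];z=d[ys,xs]
X=(np.stack([(xs-K[0,2])/K[0,0]*z,(ys-K[1,2])/K[1,1]*z,z],1)-c["t"])@c["R"]
k=(X[:,2]>222)&(X[:,2]<238)&(np.hypot(X[:,0]-485,X[:,1]-2)<80)&(X[:,0]<548)
print("head",cv2.minEnclosingCircle(X[k][:,:2].astype(np.float32)[:,None]))
```

```text
tool [ 461.4 -324.6  269.4]
[np.float64(278.89217111935284), np.float64(176.8969474612145)]
185 87
head ((486.2927551269531, 0.7812891602516174), 65.76166534423828)
```

View pics/w7c.png

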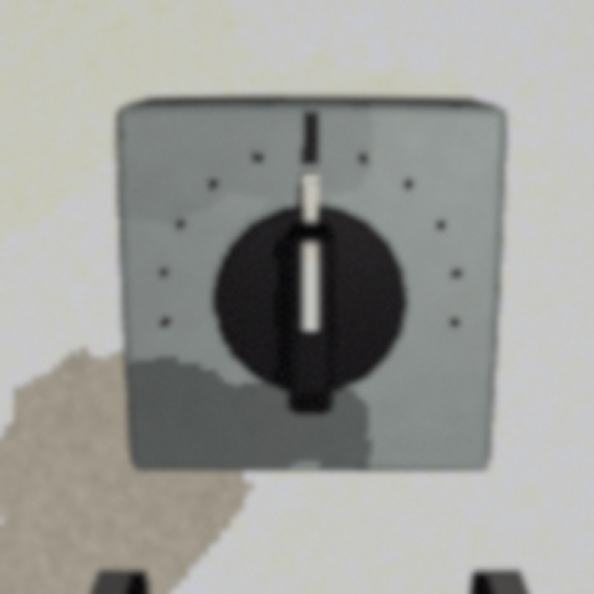

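View pics/t7c.png

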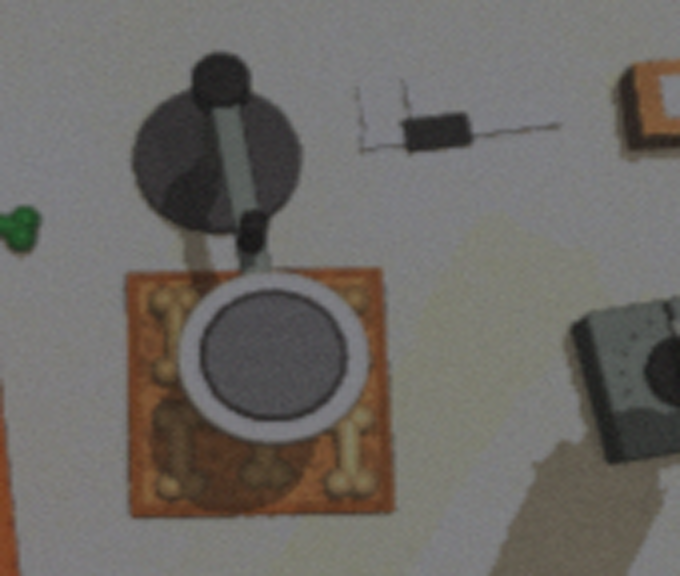

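Run:
```python
from h import *
p,d,c=snap("top")
q=np.array([atz(c,"top",(230+x/4,140+y/3.6),12)[:2] for x,y in [(126,273),(382,268),(394,511),(132,516)]])
print(q.round(1),q.mean(0))
p,d,c=snap("side","s8")
```

```text
[[ 604.9   97. ]
 [ 587.1 -111.4]
 [ 369.9  -92.3]
 [ 387.9  113.7]] [487.48055833   1.74533992]
```

View pics/s8.png

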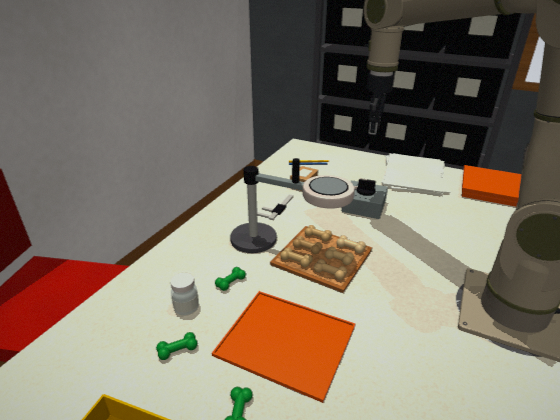

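The head is at (486.3, 0.8) and the board centre at (487.5, 1.7). All the bones lie on the board, the pointer stands on the mark, and the robot is touching nothing.

```bash
python3 -c "
from bench import job
print(job.job_done())"
```

```text
the job is handed in; nothing more can be done
None
```

I finished the job and handed it in at about 64 s of the 210 s allowed. No verdict was reported.

- **Lamp out:** I swung the lamp arm about 88° to the dimmer side before touching any bone.
- **Bones:** All six tan bones were in the tray. I laid them flat on the board in two rows of three, not touching, with at least about 8 mm to the board's edge. One bone was knocked aside in the tray partway through, so I measured it again and picked it up from its new place.
- **Lamp back:** The top camera puts the lamp head at (486, 1) against a board centre of (487, 2). The wrist and side cameras agree to within about 3 mm.
- **Dimmer:** I turned the knob by about 94°, and the close-up shows the pointer in line with the long mark.
- **Bystanders:** I did not touch the calliper, carton, jar or green look-alikes, and they look unmoved in the last pictures.

While I swung the lamp back with the handle gripped, the wrist force reached about 28 N. I eased the grip and re-centred it, and no check failed.

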